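Clear the stacked sample jars beside the viscometer

ROBOT

A 6-joint arm with a two-finger parallel gripper is mounted at the origin on the work surface. World frame = base frame: x ahead of the robot, y to its left, z up, the work surface at z = 0. Lengths are in mm, angles in rad, forces in N, time in s.
With the tool pointing down it reaches from about 225 to 875 mm from the base axis. Payload 3.4 kg.
Tool frame: the origin (TCP) lies midway between the tips of the shut fingers; the grasp point (between the pads) lies 19 mm behind it; x points along the fingers, y is the direction in which the jaws open and shut, and the axes are right-handed (so a half turn about x gives the same grasp; the last joint's range is limited). The gripper opens to 85 mm and grips with 20 to 120 N. Pads are 22 mm wide; open, the fingers measure 114 mm over their backs; the gripper's body (76 mm by 85 mm) begins 54 mm behind the grasp point. The pads swing forward as they close: fully open they stand 13 mm farther back than shut.
Start: joints at [1.203, 0.276, 1.505, -0, 1.361, -0.121], TCP at [140.489, 557.607, 231.328] pointing down, gripper open.
Joint ranges: [-2.89, 2.89], [-0.75, 2.08], [0.22, 2.7], [-1.18, 4.32], [0.11, 2.71], [-2.7, 2.7]. Speed limits (rad/s): [2.57, 2.57, 3.14, 3.14, 3.14, 3.14].

INTERFACE

Orientations are given as a unit quaternion [x, y, z, w].
In Python, from cell import sensors, viewer, job gives the robot as it stands. The module is installed in compiled form; this text tells all that it offers.
- The arm moves only by the shell command python3 -m creep 'ROWS' [FORCE]. ROWS is JSON, a list of rows, each an object with "travel": the shift along the world's x, y, z in mm, a list of three; "delta_rot": the turn, a rotation vector about the world's x, y, z in degrees, a list of three; "grip": the opening in per cent of the stroke, from 0 (shut) to 100 (fully open). In form: [{"travel": [x, y, z], "delta_rot": [rx, ry, rz], "grip": grip}, ...]. A call has 1 to 20 rows; each row is the pose to reach, as a shift and turn from the pose measured when the call began; what a row does not reach only later rows make up. A row lasts 1/8 s, in which the tool goes at most 62.5 mm and 10.7 degrees, less where a joint would pass 70% of its speed; a pose out of reach is approached as far as the arm can. A call with a gripper value outside its range is refused whole. The fingers move at their own pace and stop on an object; FORCE is the grip in N (left out, the last holds). Time passes only in rows, so rows that repeat a pose let the fingers close. It gives the time, the measured TCP pose, the force and the opening at its end, in the units of the state.
- sensors.sense(): the state, without advancing time (a new reading comes with each control period).
- viewer.snapshot(name): name is "scene" or "top"; returns the picture (480x640x3 uint8, red, green, blue); there is no depth.
- viewer.get_calibration(name): a dict with "K" (3x3 intrinsics, pixels), "xyz" and "rotation" of the camera in the world. Camera axes: x right, y up, looking along -z (the intrinsics and any distortion apply to the point x, -y, -z); pixel columns grow to the right and rows downward; lengths in mm; the calibration is good to about 2 mm. A picture is of the moment at which its call begins. get_calibration takes no time and is no camera call.
- job.close_job(): hands the job in, once; it reports no verdict.
Trained networks look in the newest picture that a camera, given by its name, has taken for a name from the list of things; names that differ only in an ending like _2 or _b are one class to them, and where a whole thing is asked for, a point or a joint stands for the part that bears it (a point fixed in the world has none). Each returns a list of dicts, best first, with "confidence" (0 to 1); they miss things now and then, are a little off and sometimes report something else, mostly with a low value. They report only what shows in the picture. A call takes as long as a camera call. They do not tell look-alikes from the thing itself.
- viewer.masks_of(camera, query): "mask" (480x640 bool, what is visible of it).
- viewer.place_of(camera, query): "position" ([x, y, z] in mm, in world coordinates, good to about 4 mm: a listed point, or the origin of a listed thing).
The state is a dict: "time_s": time; "joints": joint angles; "dq": joint speeds; "tau": joint torques, N m; "tcp_pos": TCP position; "tcp_rot": TCP orientation; "force": force on the tool from outside, world axes, zero at the start; "ft_torque": the same for the moment, N m; "finger_gap": finger opening in mm.
Only numpy, scipy, OpenCV 4.12 (cv2) and the standard library are available. Lean on these libraries where they do the work, as an engineer would, in place of code of your own. Each camera call takes 0.05 s, during which the arm holds its last target.

TASK

Take the stack apart from the top down: lay the spatula flat across the middle of the beaker's rim so that it bridges the mouth, then stand each jar upright in the middle of the spill dish of its own colour: first the small red one, then the medium yellow one, then the large blue one. Set things down gently without dropping or tipping them, and leave the stopwatch and the steel spindle tube where they are.

Things in the scene. Friction and masses are not known exactly. Their poses are not given: they have to be found in the camera images.
- spatula_center (a point): double-ended laboratory spatula lying flat on top of the stack, about 45 g (70 to 140 % of it), loose: a green plastic handle 100 mm long, 16 mm wide, 12 mm thick, with a thin steel blade (3 mm thick, 11 mm wide) at each end, 150 mm over all. The point is the centre of the handle, 6 mm above its underside, and is its centre of mass; x runs along its length, y across its width, z up. Its handle underside is flat.
- jar_small_center (a point): sealed white plastic sample jar with a red screw lid and a red band: an upright cylinder, diameter 36 mm, height 50 mm, flat lid, about 70 g (70 to 140 % of it); loose. It stands on the yellow-lidded jar, under the spatula. The point is its centre, 25 mm above its underside; z is its axis, up.
- jar_medium_center (a point): sealed white plastic sample jar with a yellow screw lid and a yellow band: an upright cylinder, diameter 51 mm, height 52 mm, flat lid, about 140 g (70 to 140 % of it); loose. It stands on the blue-lidded jar. The point is its centre, 26 mm above its underside; z is its axis, up.
- jar_large_center (a point): sealed white plastic sample jar with a blue screw lid and a blue band: an upright cylinder, diameter 66 mm, height 54 mm, flat lid, about 220 g (70 to 140 % of it); loose. It stands on the bench, at the bottom of the stack; the stack may be a few mm out of line. The point is its centre, 27 mm above its underside; z is its axis, up.
- beaker_rim (a point): white plastic beaker, fixed to the bench, 97 mm tall, open at the top: rim 82 mm outside diameter, 3 mm wall. The point is the centre of its mouth at the height of the rim; z up. The spatula's handle bridges the rim in any direction.
- dish_red_floor (a point): red round spill dish, fixed to the bench: outer diameter 98 mm at the rim, flat inner floor at least 86 mm across, rim top 5 mm above the bench. The point is the middle of its inner floor, 2.5 mm above the bench; z up.
- dish_yellow_floor (a point): yellow round spill dish, fixed to the bench: outer diameter 98 mm at the rim, flat inner floor at least 86 mm across, rim top 5 mm above the bench. The point is the middle of its inner floor, 2.5 mm above the bench; z up.
- dish_blue_floor (a point): blue round spill dish, fixed to the bench: outer diameter 98 mm at the rim, flat inner floor at least 86 mm across, rim top 5 mm above the bench. The point is the middle of its inner floor, 2.5 mm above the bench; z up.
- stopwatch: grey round stopwatch lying flat on the bench, 52 mm diameter, 16 mm thick, loose; leave it alone. Its origin is the centre of its underside.
- spindle_tube_center (a point): steel spindle tube standing upright on the bench, 26 mm diameter, 105 mm tall, loose; leave it alone. The point is its centre, 52.5 mm above the bench.
Mind the look-alikes: they are no part of the job. Of the things like the part that bears jar_large_center, leave any that is black or turquoise; of the rest the smaller one is meant.

How it is judged:
By the outcome, as a careful person would: the job done as asked, in the order asked, and still so for the second after the job is handed in, with the robot touching nothing.
It also fails if it takes over 141 s, if anything falls off the work surface, if the arm or the gripper's body presses on something with over 40 N, if the wrist force passes 120 N, or if a joint passes its speed limit or range.

## Working session

There is one attempt and no reset: what is moved stays moved. The work goes in short steps, Python scripts to look and compute and a shell command to move; the robot and the scene stay as the last step left them, time stands still between calls to the robot, and variables do not carry over. Pictures are saved under pics/ and viewed, and the job is handed in when it is done.

```bash
mkdir -p pics
python3 - <<'E'
from cell import sensors, viewer, job
import cv2
for n in ("scene","top"):
    im=viewer.snapshot(n); cv2.imwrite(f"pics/{n}0.png",im[:,:,::-1])
    c=viewer.get_calibration(n); print(n,c)
    for q in ["spatula_center","jar_small_center","jar_medium_center","jar_large_center","beaker_rim","dish_red_floor","dish_yellow_floor","dish_blue_floor","stopwatch","spindle_tube_center"]:
        print(q,[( [round(float(v)) for v in r["position"]],round(float(r["confidence"]),2)) for r in viewer.place_of(n,q)])
s=sensors.sense(); print({k:s[k] for k in ("time_s","tcp_pos","tcp_rot","force","finger_gap")})
E
```

```text
scene {'K': array([[490.86033865,   0.        , 319.22823621],
       [  0.        , 490.86033865, 241.5747866 ],
       [  0.        ,   0.        ,   1.        ]]), 'xyz': array([1267.22346854, -113.60103298,  730.72382614]), 'rotation': array([0.32282233, 0.24343472, 0.55224314, 0.72907667])}
spatula_center [([642, -204, 161], 0.82)]
jar_small_center [([638, -208, 131], 0.64)]
jar_medium_center [([650, -211, 82], 0.92)]
jar_large_center [([804, -108, 37], 0.78), ([761, -227, 35], 0.66), ([652, -208, 27], 0.63), ([546, -283, 26], 0.57)]
beaker_rim [([436, 224, 98], 0.95)]
dish_red_floor [([649, -23, 6], 0.93)]
dish_yellow_floor [([429, -220, 4], 0.56)]
dish_blue_floor [([438, -15, 4], 0.58)]
stopwatch [([630, 194, -2], 0.75), ([647, -209, 27], 0.55)]
spindle_tube_center [([496, 372, 53], 0.94)]
top {'K': array([[463.66237071,   0.        , 320.86935395],
       [  0.        , 463.66237071, 239.54081374],
       [  0.        ,   0.        ,   1.        ]]), 'xyz': array([ 558.15908552,   38.29504776, 1175.25812227]), 'rotation': array([ 0.02971112, -0.01012696, -0.70270169,  0.71079183])}
spatula_center [([646, -207, 158], 0.82)]
jar_small_center [([646, -208, 132], 0.57)]
jar_medium_center [([649, -203, 81], 0.49)]
jar_large_center [([807, -108, 31], 0.87), ([760, -227, 36], 0.81), ([539, -289, 27], 0.67), ([650, -207, 31], 0.46)]
beaker_rim [([440, 226, 98], 0.87)]
dish_red_floor [([649, -28, 3], 0.87), ([440, 225, 96], 0.35)]
dish_yellow_floor [([429, -221, 5], 0.69)]
dish_blue_floor [([443, -18, 6], 0.96)]
stopwatch [([628, 185, 3], 0.82)]
spindle_tube_center [([498, 376, 49], 0.58)]
{'time_s': 1.1, 'tcp_pos': array([140.48986076, 557.60852819, 231.3355569 ]), 'tcp_rot': array([ 0.08706964,  0.7017248 , -0.0869823 ,  0.70173732]), 'force': array([-0.16944432, -0.53337116,  0.06542231]), 'finger_gap': 85.51475362264644}
```

View pics/scene0.png

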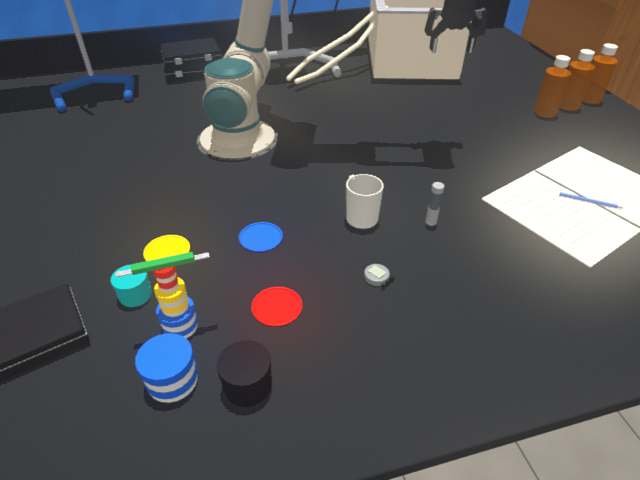

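View pics/top0.png

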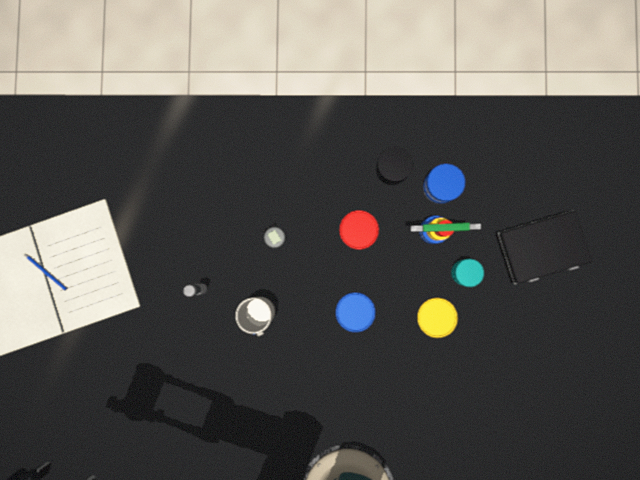

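Run:
```python
import cv2,numpy as np
a=cv2.imread("pics/scene0.png");b=cv2.imread("pics/top0.png")
print(a.shape)
A=cv2.resize(a[180:330,100:300],None,fx=3,fy=3,interpolation=cv2.INTER_CUBIC)
cv2.imwrite("pics/cropA.png",A)
cv2.imwrite("pics/cropB.png",cv2.resize(b[140:300,350:550],None,fx=3,fy=3,interpolation=cv2.INTER_CUBIC))
```

```text
(480, 640, 3)
```

View pics/cropA.png

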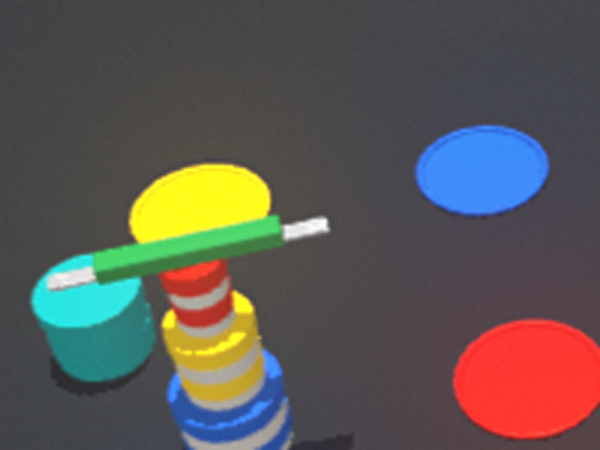

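View pics/cropB.png

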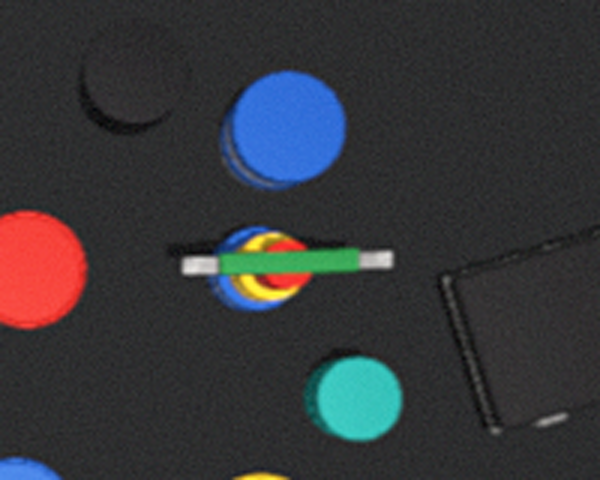

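The four candidates for jar_large in the scene picture:
- (178,317): blue, at the bottom of the stack, under the yellow jar. This is the smaller blue one and the one meant.
- (168,367): blue, clearly larger, so not this one.
- (245,370): black, to be left.
- (132,286): turquoise, to be left.

The crop confirms that the small blue jar carries the stack. Next I refine the positions.

```bash
cat > h.py <<'E'
import numpy as np,cv2
from scipy.spatial.transform import Rotation as R
from cell import sensors, viewer
def ray(n,u,v):
    c=viewer.get_calibration(n);K=c["K"];d=np.array([(u-K[0,2])/K[0,0],-(v-K[1,2])/K[1,1],-1.])
    return np.array(c["xyz"]),R.from_quat(c["rotation"]).apply(d)
def at(n,u,v,z):
    o,d=ray(n,u,v);return (o+d*(z-o[2])/d[2])[:2].round(1)
def proj(n,p):
    c=viewer.get_calibration(n);K=c["K"];q=R.from_quat(c["rotation"]).inv().apply(np.array(p,float)-c["xyz"])
    return K[0,0]*q[0]/-q[2]+K[0,2],K[1,1]*-q[1]/-q[2]+K[1,2]
E
python3 - <<'E'
from h import *
for n in("top","scene"):
    im=cv2.imread(f"pics/{n}0.png");hsv=cv2.cvtColor(im,cv2.COLOR_BGR2HSV)
    def comps(lo,hi,name,z):
        m=cv2.inRange(hsv,np.array([lo,120,70]),np.array([hi,255,255]))
        k,l,st,ce=cv2.connectedComponentsWithStats(m)
        for i in range(1,k):
            if st[i,4]>80:
                pts=np.argwhere(l==i)[:,::-1].astype(np.float32)
                cn=cv2.findContours((l==i).astype(np.uint8),0,1)[0][0]
                e=cv2.fitEllipse(cn)
                print(n,name,st[i,4],ce[i].round(1),at(n,*ce[i],z),"ell",at(n,*e[0],z),np.round(e[1],1),round(e[2],1))
    comps(50,75,"green",167)
    comps(0,5,"red",4);comps(24,34,"yel",4);comps(100,120,"blue",4)
s=sensors.sense();print(R.from_quat(s["tcp_rot"]).as_matrix().round(3))
for q in["spatula_center"]:
  for n in("top","scene"):
    for r in viewer.masks_of(n,q)[:1]:
        m=r["mask"];cn=cv2.findContours(m.astype(np.uint8),0,1)[0];cn=max(cn,key=cv2.contourArea)
        b=cv2.minAreaRect(cn);print(n,m.sum(),b,[at(n,*p,167) for p in cv2.boxPoints(b)],at(n,*b[0],165))
for r in viewer.masks_of("top","beaker_rim")[:1]:
    m=r["mask"];cn=max(cv2.findContours(m.astype(np.uint8),0,1)[0],key=cv2.contourArea);e=cv2.fitEllipse(cn);print(e,at("top",*e[0],97))
E
python3 - <<'E'
import cv2
b=cv2.imread("pics/top0.png");cv2.imwrite("pics/beak.png",cv2.resize(b[280:350,220:290],None,fx=8,fy=8,interpolation=cv2.INTER_CUBIC))
E
```

```text
top green 325 [446.9 226.9] [ 645.3 -206.1] ell [ 645.6 -214.3] [ 7.1 67.5] 88.3
top red 1251 [358.6 229.4] [650.7 -24.1] ell [650.7 -24.1] [38.8 39.2] 122.8
top yel 1196 [437.  317.5] [ 432.8 -220.6] ell [ 432.8 -220.7] [37.6 38.8] 98.0
top blue 1265 [444.7 182.8] [ 771.3 -240.4] ell [ 770.4 -239.1] [37.6 42.7] 56.7
top blue 117 [428.4 238.6] [ 629.3 -199.4] ell [ 631.3 -203.3] [ 9.5 22.7] 105.4
top blue 131 [ 46.  272.4] [532.3 774.6] ell [532.8 775.2] [ 2.8 50.1] 130.6
top blue 1301 [355. 312.] [443.3 -16.6] ell [443.3 -16.6] [39.7 40. ] 118.3
scene green 579 [160.5 262.7] [ 650.7 -207.2] ell [ 651.2 -212.5] [ 9.7 88.3] 77.8
scene red 196 [164.6 272.6] [ 504.4 -227.5] ell [ 504.6 -227.7] [ 9.8 24.1] 78.0
scene red 113 [167.9 284.1] [ 539.  -222.6] ell [ 531.3 -223.2] [13.2 18.1] 75.1
scene red 1598 [276.5 306.1] [654.2 -24.8] ell [654.2 -24.9] [38.9 50.2] 82.9
scene yel 848 [165.8 246.9] [ 425.7 -221.2] ell [ 425.4 -221.2] [21.7 50.5] 77.5
scene yel 351 [170.5 293. ] [ 564.7 -218.9] ell [ 553.8 -220.3] [25.6 28.3] 68.9
scene yel 89 [174.2 308.5] [ 607.1 -214.2] ell [ 586.7 -215.7]
[... 878 characters left out ...]
388.3] [ 781.5 -224.7] ell [ 734.7 -234.3] [57.4 60.6] 25.7
[[ 0.     0.244  0.97 ]
 [ 0.     0.97  -0.244]
 [-1.     0.     0.   ]]
top 477 ((445.0000305175781, 227.00001525878906), (7.566603660583496, 68.17082214355469), 87.95458984375) [array([ 649.8, -128.3]), array([ 656.5, -275. ]), array([ 640.1, -275.4]), array([ 633.4, -128.9])] [ 645.1 -202.5]
scene 905 ((161.49880981445312, 262.08514404296875), (13.375338554382324, 94.34786224365234), 78.27488708496094) [array([ 636.1, -280. ]), array([ 630.4, -131.1]), array([ 663.5, -130.2]), array([ 667.7, -275.1])] [ 647.5 -205.9]
((254.257568359375, 314.6626281738281), (35.85295867919922, 38.171730041503906), 49.810062408447266) [442.8 220.9]
```

View pics/beak.png

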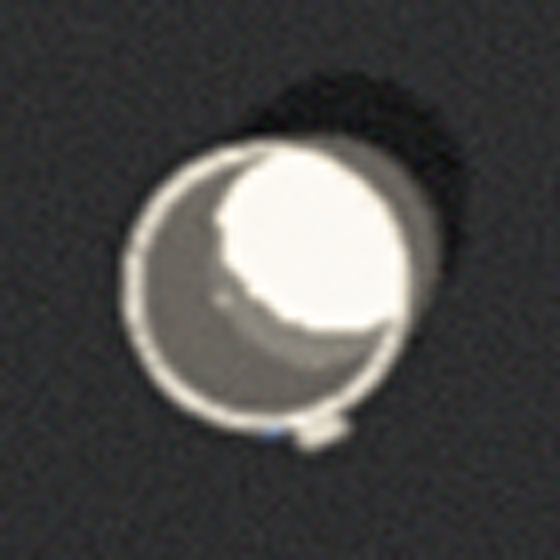

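```bash
python3 -m creep '[{"travel":[10,-15,15],"delta_rot":[0,0,-4],"grip":60},{"travel":[35,-52,29],"delta_rot":[0,0,-10],"grip":45},{"travel":[65,-97,29],"delta_rot":[0,0,-15],"grip":45},{"travel":[95,-143,29],"delta_rot":[0,0,-20],"grip":45},{"travel":[125,-189,29],"delta_rot":[0,0,-25],"grip":45},{"travel":[155,-234,29],"delta_rot":[0,0,-30],"grip":45},{"travel":[185,-280,29],"delta_rot":[0,0,-35],"grip":45},{"travel":[215,-325,29],"delta_rot":[0,0,-40],"grip":45},{"travel":[245,-370,29],"delta_rot":[0,0,-45],"grip":45},{"travel":[275,-415,29],"delta_rot":[0,0,-50],"grip":45},{"travel":[305,-460,29],"delta_rot":[0,0,-55],"grip":45},{"travel":[335,-506,29],"delta_rot":[0,0,-60],"grip":45},{"travel":[365,-551,29],"delta_rot":[0,0,-65],"grip":45},{"travel":[395,-596,29],"delta_rot":[0,0,-70],"grip":45},{"travel":[425,-642,29],"delta_rot":[0,0,-73.6],"grip":45},{"travel":[455,-687,29],"delta_rot":[0,0,-73.6],"grip":45},{"travel":[480,-725,29],"delta_rot":[0,0,-73.6],"grip":45},{"travel":[497,-750,29],"delta_rot":[0,0,-73.6],"grip":45},{"travel":[505.5,-763,29],"delta_rot":[0,0,-73.6],"grip":45},{"travel":[505.5,-763,29],"delta_rot":[0,0,-73.6],"grip":45}]' 30
python3 - <<'E'
from h import *
print(at("top",252.9,315.2,97))
for n in("top","scene"):
    im=viewer.snapshot(n);cv2.imwrite(f"pics/{n}1.png",im[:,:,::-1])
a=cv2.imread("pics/scene1.png")[120:330,80:300];b=cv2.imread("pics/top1.png")[140:300,350:550]
cv2.imwrite("pics/c1.png",np.hstack([cv2.resize(a,(400,400)),cv2.resize(b,(400,400))]))
s=sensors.sense();print(s["tcp_pos"],R.from_quat(s["tcp_rot"]).as_matrix().round(3).tolist(),s["finger_gap"],s["joints"].round(2) if hasattr(s["joints"],"round") else s["joints"],s["force"])
E
```

```text
time_s: 3.75
tcp_pos: [646.0, -205.7, 259.8]
tcp_rot: [0.49, 0.51, -0.49, 0.509]
force: [0.1, 0.3, 0.7]
finger_gap: 38.2
[441.5 224. ]
[ 645.39822851 -204.2505091   260.40721279] [[-0.001, 0.999, 0.04], [0.001, 0.04, -0.999], [-1.0, -0.001, -0.001]] 38.26855401349007 [-0.41  0.42  1.21  0.    1.51 -0.45] [ 0.14536474 -0.16078448 -0.94214854]
```

View pics/c1.png

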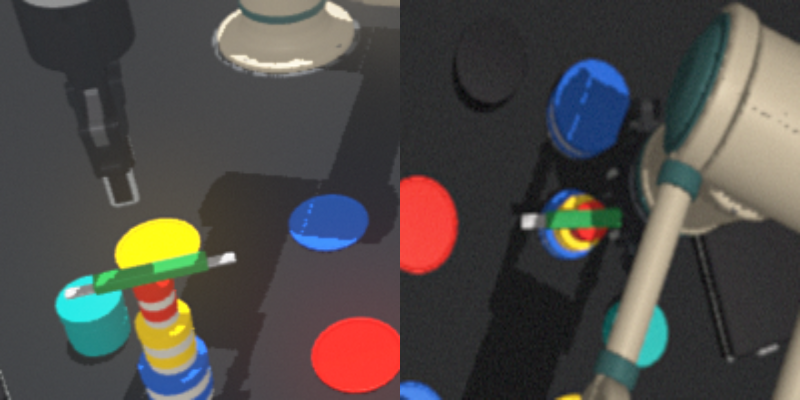

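Run:
```python
from h import *
P=[]
for i in range(6):
    viewer.snapshot("scene");P.append(sensors.sense()["tcp_pos"])
print(np.array(P).round(2))
p=np.mean(P,0)
print(proj("scene",p),proj("top",p), proj("scene",[646,-205.5,162]))
a=cv2.imread("pics/scene1.png")
for d in(-21,21):
    u,v=proj("scene",p+[d,0,3]);cv2.circle(a,(int(u),int(v)),1,(0,0,255),-1)
for sx in(-75,75):
    u,v=proj("scene",[646-sx*.04,-205.5+sx,165]);cv2.circle(a,(int(u),int(v)),1,(0,0,255),-1)
cv2.imwrite("pics/c2.png",cv2.resize(a[180:300,80:240],(800,600),interpolation=cv2.INTER_CUBIC))
```

```text
[[ 645.36 -204.06  260.66]
 [ 645.42 -204.05  260.8 ]
 [ 645.52 -204.13  260.91]
 [ 645.59 -204.3   260.92]
 [ 645.67 -204.45  260.9 ]
 [ 645.76 -204.63  260.8 ]]
(np.float64(148.94312505744196), np.float64(215.78458075418962)) (np.float64(457.58658319157394), np.float64(222.72544813906296)) (np.float64(162.13151587513894), np.float64(262.7084471320388))
```

View pics/c2.png

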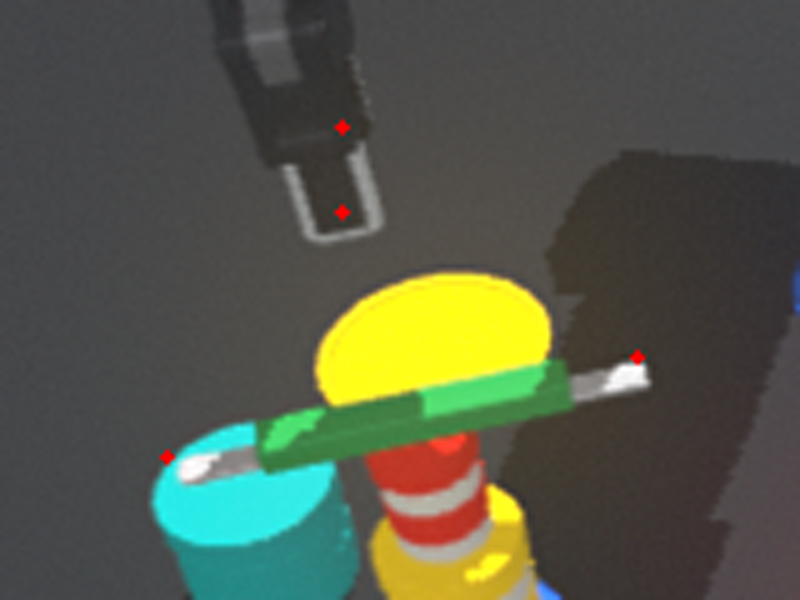

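Run:
```python
from h import *
print(proj("scene",[646,-205.5,158]),at("scene",162.8,264.5,158), at("scene",(255+572)/10+80,(440+385)/10+180,162))
print(sensors.sense()["tcp_pos"])
```

```text
(np.float64(162.65049398244847), np.float64(264.43325484553975)) [ 646.2 -205.3] [ 645.8 -204.6]
[ 645.75708776 -204.6344484   260.80466044]
```

```bash
python3 -m creep '[{"travel":[0.2,-0.5,-15],"delta_rot":[0,0,0],"grip":45},{"travel":[0.2,-0.5,-40],"delta_rot":[0,0,0],"grip":45},{"travel":[0.2,-0.5,-65],"delta_rot":[0,0,0],"grip":45},{"travel":[0.2,-0.5,-83],"delta_rot":[0,0,0],"grip":45},{"travel":[0.2,-0.5,-93],"delta_rot":[0,0,0],"grip":45},{"travel":[0.2,-0.5,-99],"delta_rot":[0,0,0],"grip":45},{"travel":[0.2,-0.5,-101],"delta_rot":[0,0,0],"grip":45},{"travel":[0.2,-0.5,-101],"delta_rot":[0,0,0],"grip":45}]' 25
python3 - <<'E'
from h import *
im=viewer.snapshot("scene");cv2.imwrite("pics/scene2.png",im[:,:,::-1])
cv2.imwrite("pics/c3.png",cv2.resize(im[200:320,80:240,::-1],(800,600),interpolation=cv2.INTER_CUBIC))
s=sensors.sense();print(s["tcp_pos"],s["force"],s["finger_gap"])
E
```

```text
time_s: 5.15
tcp_pos: [646.2, -205.3, 160.3]
tcp_rot: [0.49, 0.51, -0.49, 0.51]
force: [-0.1, -0.3, 0.5]
finger_gap: 38.6
[ 646.32923897 -205.28295125  160.46325586] [ 0.03105407 -0.00435359 -0.51460833] 38.2246379496939
```

View pics/c3.png

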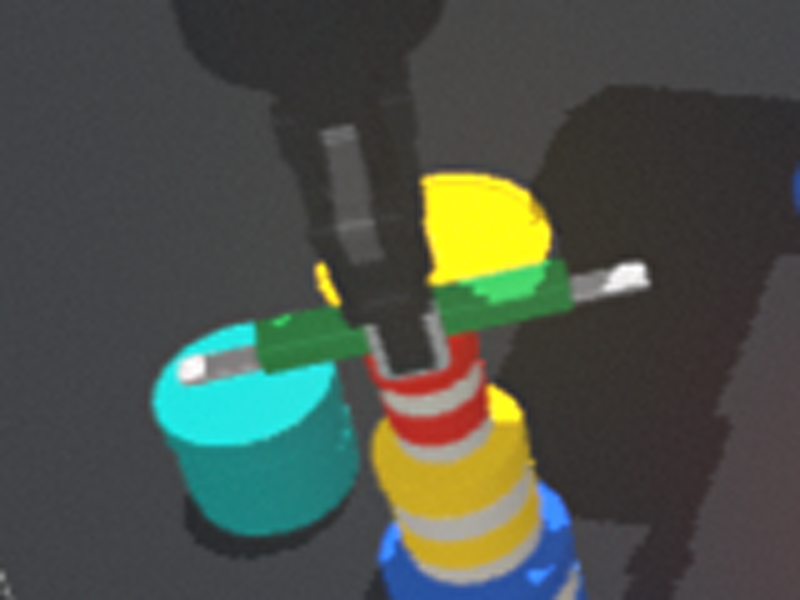

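```bash
python3 -m creep '[{"travel":[0,0.3,-2.5],"delta_rot":[0,0,0],"grip":45},{"travel":[0,0.3,-2.5],"delta_rot":[0,0,0],"grip":35},{"travel":[0,0.3,-2.5],"delta_rot":[0,0,0],"grip":25},{"travel":[0,0.3,-2.5],"delta_rot":[0,0,0],"grip":21},{"travel":[0,0.3,-2.5],"delta_rot":[0,0,0],"grip":16},{"travel":[0,0.3,-2.5],"delta_rot":[0,0,0],"grip":10},{"travel":[0,0.3,-2.5],"delta_rot":[0,0,0],"grip":0},{"travel":[0,0.3,-2.5],"delta_rot":[0,0,0],"grip":0},{"travel":[0,0.3,-2.5],"delta_rot":[0,0,0],"grip":0},{"travel":[0,0.3,-2.5],"delta_rot":[0,0,0],"grip":0}]' 30
python3 - <<'E'
from h import *
im=viewer.snapshot("scene");cv2.imwrite("pics/scene3.png",im[:,:,::-1])
cv2.imwrite("pics/c4.png",cv2.resize(im[200:320,80:240,::-1],(800,600),interpolation=cv2.INTER_CUBIC))
s=sensors.sense();print(s["tcp_pos"],s["force"],s["finger_gap"])
E
```

```text
time_s: 6.45
tcp_pos: [646.3, -205.0, 158.1]
tcp_rot: [0.49, 0.509, -0.49, 0.511]
force: [-0.6, -0.1, 1.4]
finger_gap: 14.9
[ 646.35271952 -205.02629485  158.0391353 ] [-0.08337147 -0.50355267  1.09780358] 14.90728577741373
```

View pics/c4.png

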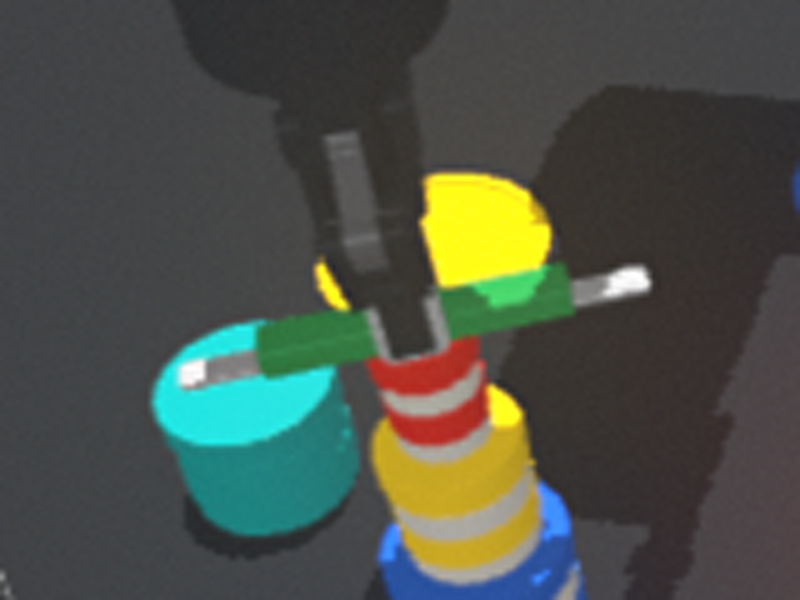

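```bash
python3 -m creep '[{"travel":[0,0,3],"delta_rot":[0,0,0],"grip":0},{"travel":[0,0,9],"delta_rot":[0,0,0],"grip":0},{"travel":[0,0,22],"delta_rot":[0,0,0],"grip":0},{"travel":[0,0,42],"delta_rot":[0,0,0],"grip":0},{"travel":[0,0,58],"delta_rot":[0,0,0],"grip":0},{"travel":[0,0,65],"delta_rot":[0,0,0],"grip":0},{"travel":[0,0,65],"delta_rot":[0,0,0],"grip":0}]' 30
python3 - <<'E'
from h import *
im=viewer.snapshot("scene");cv2.imwrite("pics/scene4.png",im[:,:,::-1])
cv2.imwrite("pics/c5.png",cv2.resize(im[160:340,60:300,::-1],(800,600),interpolation=cv2.INTER_CUBIC))
s=sensors.sense();print(s["tcp_pos"],s["force"],s["finger_gap"],s["joints"])
E
```

```text
time_s: 7.38
tcp_pos: [646.5, -205.1, 223.7]
tcp_rot: [0.49, 0.509, -0.489, 0.511]
force: [-0.2, 0.2, -0.7]
finger_gap: 15.2
[ 646.19526533 -204.91705047  222.92638452] [ 0.30128915 -0.07540902 -0.9369709 ] 15.2461794260691 [-4.09671537e-01  4.35594074e-01  1.27937013e+00  6.73064967e-05
  1.42501343e+00 -4.49996999e-01]
```

View pics/c5.png

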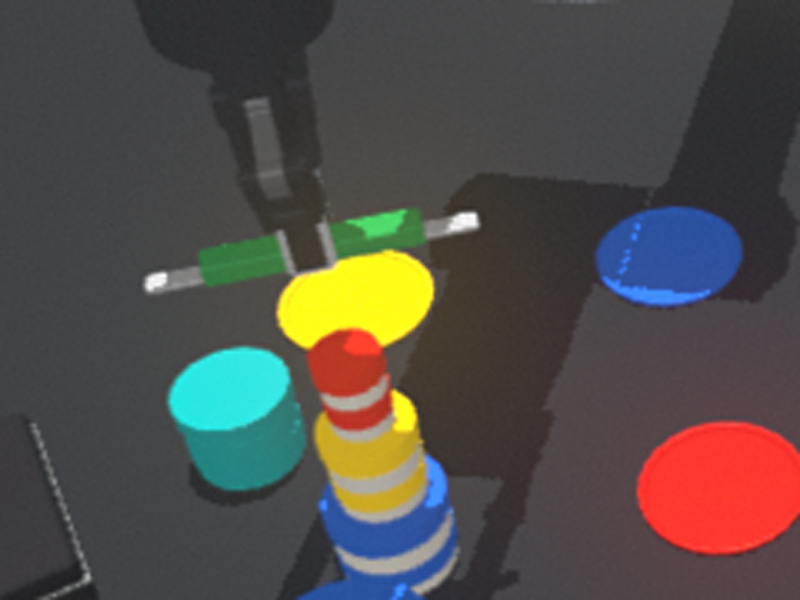

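```bash
python3 -m creep '[{"travel":[-5,10,2],"delta_rot":[0,0,0],"grip":0},{"travel":[-14,30,2],"delta_rot":[0,0,0],"grip":0},{"travel":[-29,60,2],"delta_rot":[0,0,0],"grip":0},{"travel":[-48,100,2],"delta_rot":[0,0,0],"grip":0},{"travel":[-70,145,2],"delta_rot":[0,0,0],"grip":0},{"travel":[-91,190,2],"delta_rot":[0,0,0],"grip":0},{"travel":[-113,235,2],"delta_rot":[0,0,0],"grip":0},{"travel":[-134,280,2],"delta_rot":[0,0,0],"grip":0},{"travel":[-156,325,2],"delta_rot":[0,0,0],"grip":0},{"travel":[-175,365,2],"delta_rot":[0,0,0],"grip":0},{"travel":[-190,396,2],"delta_rot":[0,0,0],"grip":0},{"travel":[-201,418,2],"delta_rot":[0,0,0],"grip":0},{"travel":[-206,429.5,0],"delta_rot":[0,0,0],"grip":0},{"travel":[-206,429.5,0],"delta_rot":[0,0,0],"grip":0},{"travel":[-206,429.5,-40],"delta_rot":[0,0,0],"grip":0},{"travel":[-206,429.5,-75],"delta_rot":[0,0,0],"grip":0},{"travel":[-206,429.5,-90],"delta_rot":[0,0,0],"grip":0},{"travel":[-206,429.5,-95],"delta_rot":[0,0,0],"grip":0},{"travel":[-206,429.5,-95],"delta_rot":[0,0,0],"grip":0}]' 30
cat > look.py <<'E'
import sys
from h import *
tag=sys.argv[1]; c=[int(v) for v in sys.argv[2:6]] # scene crop x0 y0 w h
ims={}
for n in("scene","top"):
    ims[n]=viewer.snapshot(n)[:,:,::-1];cv2.imwrite(f"pics/{n}_{tag}.png",ims[n])
x,y,w,h=c
cv2.imwrite(f"pics/c_{tag}.png",cv2.resize(ims["scene"][y:y+h,x:x+w],(800,600),interpolation=cv2.INTER_CUBIC))
s=sensors.sense();print(s["time_s"],s["tcp_pos"],s["force"],s["finger_gap"],np.round(s["joints"],2))
E
python3 look.py beak 290 110 160 120
```

```text
time_s: 9.8
tcp_pos: [441.0, 224.5, 128.5]
tcp_rot: [0.491, 0.509, -0.489, 0.511]
force: [0.3, 0.2, -0.4]
finger_gap: 15.0
9.9 [441.22095827 224.78267699 129.05039683] [-0.32361328 -0.37907294  0.09504174] 14.839331490493334 [ 0.33  0.24  1.83 -0.    1.07  0.29]
```

View pics/c_beak.png

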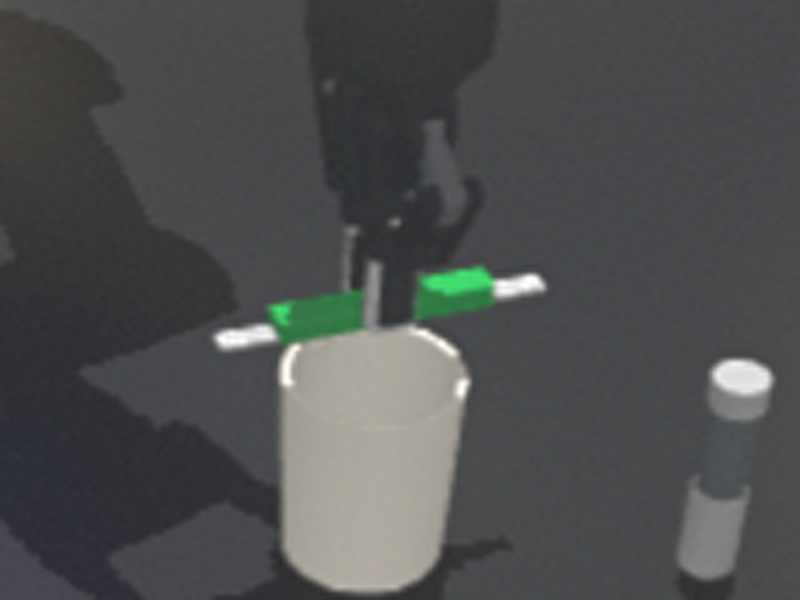

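View pics/top_beak.png

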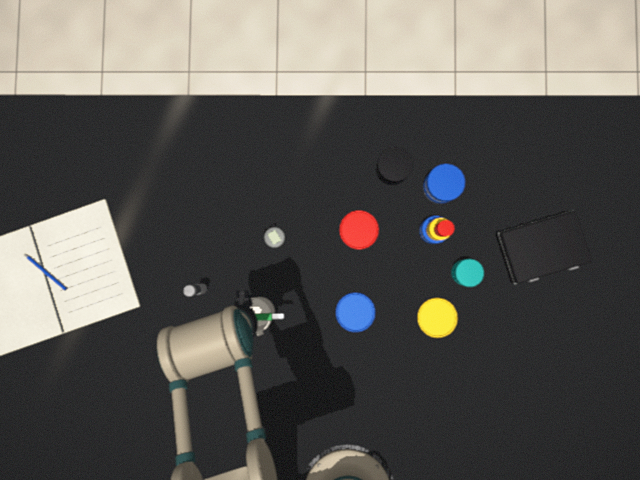

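Run:
```python
from h import *
print(at("scene",364.8,185,97),at("scene",366,172.4,128.5), proj("scene",[440.5,224.5,97]))
im=cv2.imread("pics/scene0.png")
cv2.imwrite("pics/bk0.png",cv2.resize(im[165:235,330:400],(700,700),interpolation=cv2.INTER_CUBIC)[:600])
```

```text
[446.6 223. ] [444.4 224.4] (np.float64(364.5104888557277), np.float64(183.33593940751138))
```

View pics/bk0.png

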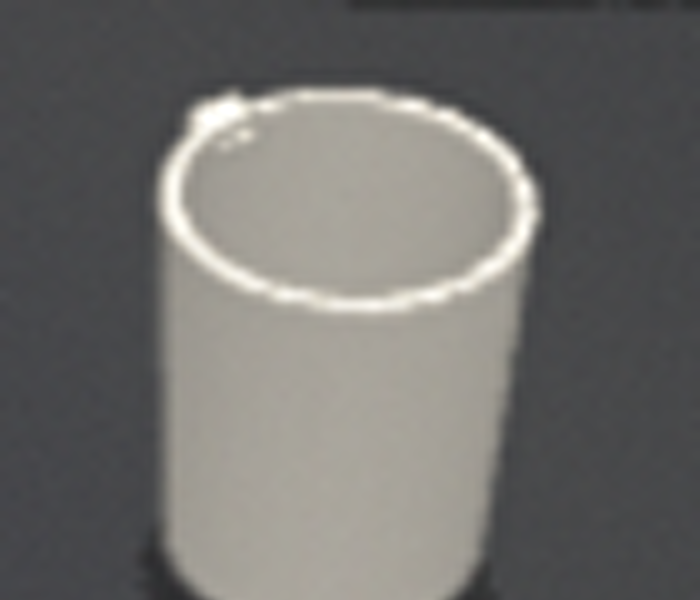

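```bash
python3 -m creep '[{"travel":[0,0,-12],"delta_rot":[0,0,0],"grip":0},{"travel":[0,0,-20],"delta_rot":[0,0,0],"grip":0},{"travel":[0,0,-24],"delta_rot":[0,0,0],"grip":0},{"travel":[0,0,-26],"delta_rot":[0,0,0],"grip":0},{"travel":[0,0,-27.5],"delta_rot":[0,0,0],"grip":0},{"travel":[0,0,-28.5],"delta_rot":[0,0,0],"grip":0},{"travel":[0,0,-28.5],"delta_rot":[0,0,0],"grip":0}]' 30;python3 look.py beak2 290 110 160 120
```

```text
time_s: 10.78
tcp_pos: [441.2, 224.8, 100.6]
tcp_rot: [0.491, 0.509, -0.489, 0.511]
force: [-0.3, -0.1, -1.0]
finger_gap: 14.9
10.875 [441.30164367 224.81281344 100.65518394] [ 0.07661507 -0.2966251  -0.3338204 ] 14.939624613031699 [ 0.33  0.27  1.87 -0.    1.    0.29]
```

View pics/c_beak2.png

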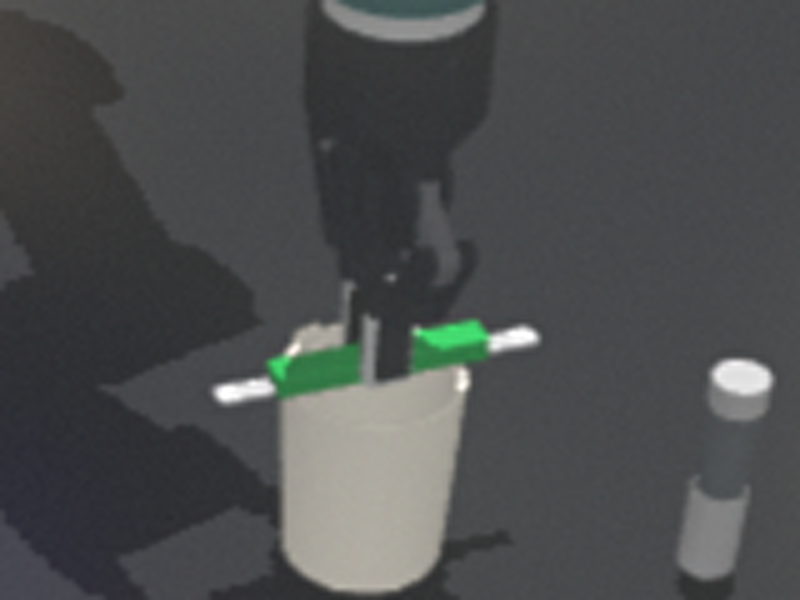

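```bash
python3 -m creep '[{"travel":[0,-0.8,-0.6],"delta_rot":[0,0,0],"grip":0},{"travel":[0,-0.8,-1.2],"delta_rot":[0,0,0],"grip":0},{"travel":[0,-0.8,-1.6],"delta_rot":[0,0,0],"grip":0},{"travel":[0,-0.8,-1.6],"delta_rot":[0,0,0],"grip":0}]' 30
```

```text
time_s: 11.38
tcp_pos: [441.3, 224.0, 99.1]
tcp_rot: [0.491, 0.509, -0.489, 0.511]
force: [-0.7, -1.2, 0.4]
finger_gap: 14.6
```

```bash
python3 -m creep '[{"travel":[0,0,-0.4],"delta_rot":[0,0,0],"grip":0},{"travel":[0,0,-0.8],"delta_rot":[0,0,0],"grip":0},{"travel":[0,0,-1],"delta_rot":[0,0,0],"grip":0}]' 30;python3 look.py beak3 290 110 160 120
```

```text
time_s: 11.75
tcp_pos: [441.3, 224.0, 99.0]
tcp_rot: [0.491, 0.509, -0.489, 0.511]
force: [-1.8, -0.8, 7.7]
finger_gap: 15.0
11.85 [441.33668663 223.99704877  98.99814731] [-1.51234888 -0.97210875  6.54314136] 15.089143843699311 [ 0.33  0.27  1.88 -0.    0.99  0.29]
```

```bash
python3 -m creep '[{"travel":[0,0,0.3],"delta_rot":[0,0,0],"grip":0},{"travel":[0,0,0.3],"delta_rot":[0,0,0],"grip":22},{"travel":[0,0,0.3],"delta_rot":[0,0,0],"grip":30},{"travel":[0,0,0.3],"delta_rot":[0,0,0],"grip":42},{"travel":[0,0,0.3],"delta_rot":[0,0,0],"grip":42},{"travel":[0,0,8],"delta_rot":[0,0,0],"grip":42},{"travel":[0,0,25],"delta_rot":[0,0,0],"grip":42},{"travel":[0,0,60],"delta_rot":[0,0,0],"grip":42},{"travel":[0,0,100],"delta_rot":[0,0,0],"grip":60},{"travel":[0,0,120],"delta_rot":[0,0,0],"grip":75}]' 30;python3 look.py beak4 290 110 160 120
```

```text
time_s: 13.1
tcp_pos: [442.4, 224.4, 221.9]
tcp_rot: [0.492, 0.508, -0.487, 0.512]
force: [0.2, -0.3, -0.3]
finger_gap: 63.7
13.2 [442.97176071 224.5877882  221.97135484] [ 0.01828768  0.1270798  -0.47792099] 64.13642710782136 [ 0.33  0.16  1.69 -0.    1.29  0.29]
```

View pics/c_beak4.png

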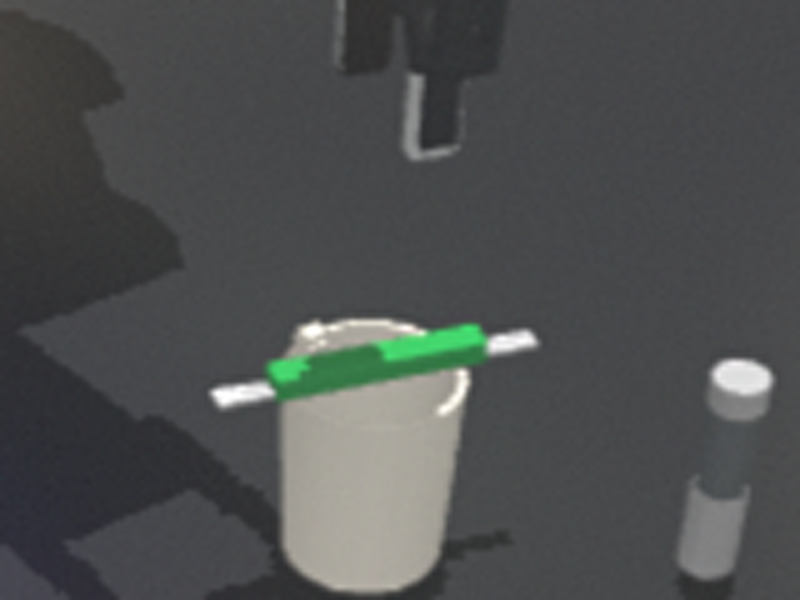

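Run:
```python
from h import *
im=cv2.imread("pics/top_beak4.png");hsv=cv2.cvtColor(im,cv2.COLOR_BGR2HSV)
cv2.imwrite("pics/st4.png",cv2.resize(im[200:260,400:480],(800,600),interpolation=cv2.INTER_CUBIC))
for n in("scene","top"):
  for q in["jar_small_center","jar_medium_center","jar_large_center"]:
    print(n,q,[(r["position"].round(0) if hasattr(r["position"],"round") else r["position"],round(float(r["confidence"]),2)) for r in viewer.place_of(n,q)])
```

```text
scene jar_small_center [([643.0, -206.3, 130.7], 0.71), ([647.5, -204.4, 81.4], 0.62)]
scene jar_medium_center [([646.7, -205.3, 80.0], 0.84)]
scene jar_large_center [([762.9, -226.9, 38.1], 0.85), ([543.3, -285.6, 29.6], 0.83), ([647.5, -206.8, 22.9], 0.73), ([804.0, -105.8, 33.6], 0.58)]
top jar_small_center [([647.2, -207.1, 129.5], 0.61)]
top jar_medium_center [([650.9, -206.0, 79.0], 0.61)]
top jar_large_center [([803.1, -107.9, 32.7], 0.97), ([536.8, -285.6, 29.6], 0.92), ([758.7, -225.7, 39.3], 0.79), ([649.6, -207.1, 28.7], 0.49)]
```

View pics/st4.png

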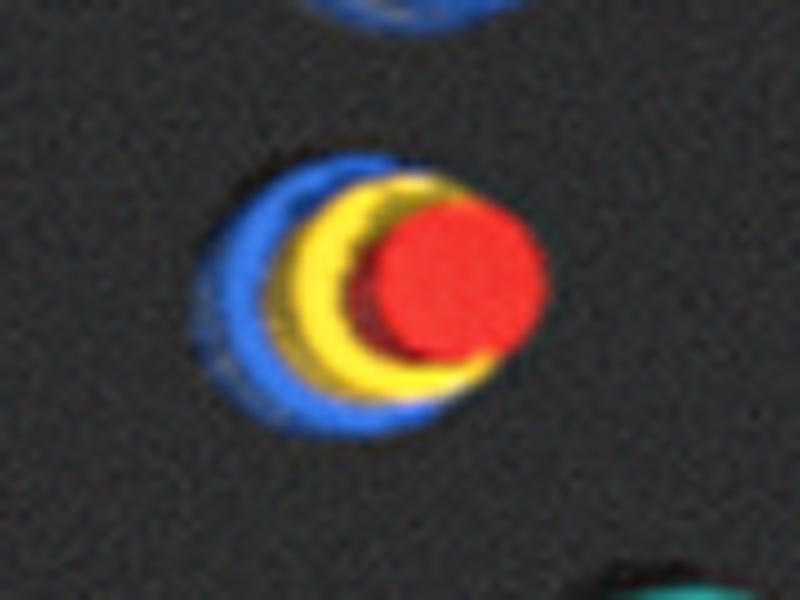

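Run:
```python
from h import *
print(at("top",445.55,227.55,156),at("top",440.25,228.25,106),at("top",436.5,228.95,54))
im=cv2.imread("pics/scene_beak4.png");cv2.imwrite("pics/st4s.png",cv2.resize(im[255:345,130:250],(800,600),interpolation=cv2.INTER_CUBIC))
```

```text
[ 644.7 -205.9] [ 647.2 -205.8] [ 649.8 -208.7]
```

View pics/st4s.png

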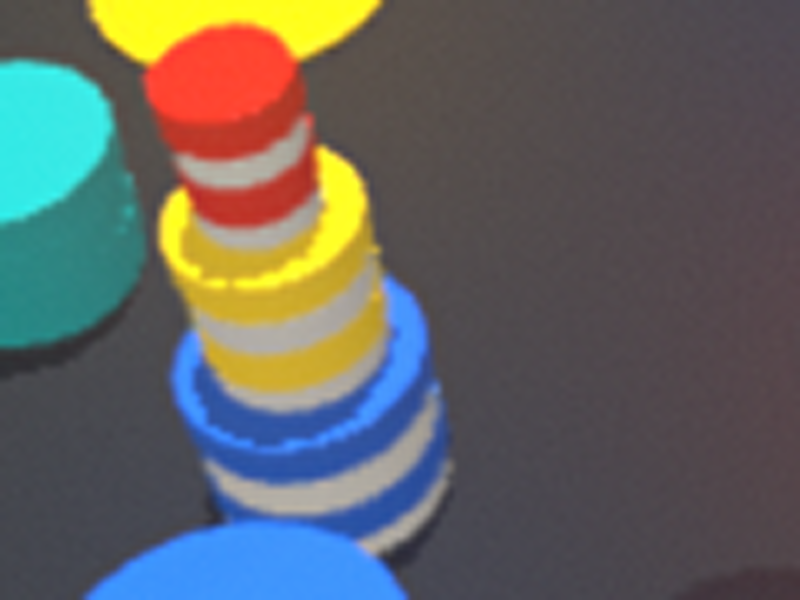

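```bash
python3 -m creep '[{"travel":[9,-20,3],"delta_rot":[0,0,0],"grip":75},{"travel":[28,-60,3],"delta_rot":[0,0,0],"grip":75},{"travel":[52,-110,3],"delta_rot":[0,0,0],"grip":75},{"travel":[75,-160,3],"delta_rot":[0,0,0],"grip":75},{"travel":[99,-210,3],"delta_rot":[0,0,0],"grip":75},{"travel":[122,-260,3],"delta_rot":[0,0,0],"grip":75},{"travel":[146,-310,3],"delta_rot":[0,0,0],"grip":75},{"travel":[169,-360,3],"delta_rot":[0,0,0],"grip":75},{"travel":[186,-396,3],"delta_rot":[0,0,0],"grip":75},{"travel":[197,-420,3],"delta_rot":[0,0,0],"grip":75},{"travel":[202.3,-430.3,3],"delta_rot":[0,0,0],"grip":75},{"travel":[202.3,-430.3,3],"delta_rot":[0,0,0],"grip":75},{"travel":[202.3,-430.3,0],"delta_rot":[0,0,0],"grip":75}]' 30;python3 look.py red1 80 180 160 120
```

```text
time_s: 15.12
tcp_pos: [642.6, -205.3, 217.8]
tcp_rot: [0.49, 0.51, -0.489, 0.511]
force: [-0.6, 0.1, -0.2]
finger_gap: 64.3
15.225 [ 642.29247109 -205.15761452  217.5134835 ] [ 0.12523039 -0.45422213 -0.18708266] 64.19331499106228 [-0.41  0.43  1.3   0.    1.41 -0.45]
```

View pics/c_red1.png

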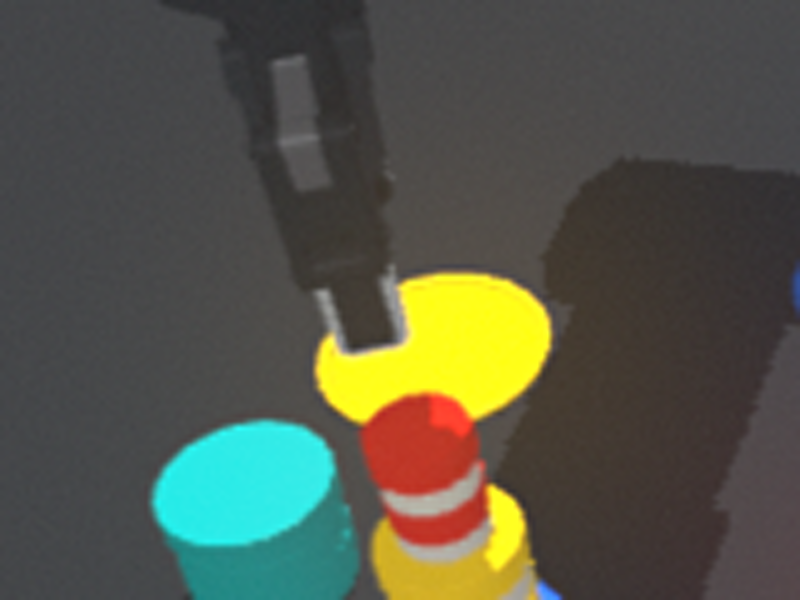

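```bash
python3 -m creep '[{"travel":[2.9,-0.5,0],"delta_rot":[0,0,0],"grip":75},{"travel":[2.9,-0.5,-20],"delta_rot":[0,0,0],"grip":75},{"travel":[2.9,-0.5,-45],"delta_rot":[0,0,0],"grip":75},{"travel":[2.9,-0.5,-70],"delta_rot":[0,0,0],"grip":75},{"travel":[2.9,-0.5,-88],"delta_rot":[0,0,0],"grip":75},{"travel":[2.9,-0.5,-97],"delta_rot":[0,0,0],"grip":75},{"travel":[2.9,-0.5,-98.5],"delta_rot":[0,0,0],"grip":65},{"travel":[2.9,-0.5,-98.5],"delta_rot":[0,0,0],"grip":60}]' 30;python3 look.py red2 80 180 160 120
```

```text
time_s: 16.23
tcp_pos: [645.7, -205.9, 119.8]
tcp_rot: [0.49, 0.509, -0.489, 0.511]
force: [0.7, 0.1, -0.2]
finger_gap: 51.4
16.325 [ 645.77468025 -205.94440646  120.02208421] [-0.56032586  0.28273934  0.75390234] 51.21085098146643 [-0.41  0.5   1.43  0.    1.21 -0.45]
```

View pics/c_red2.png

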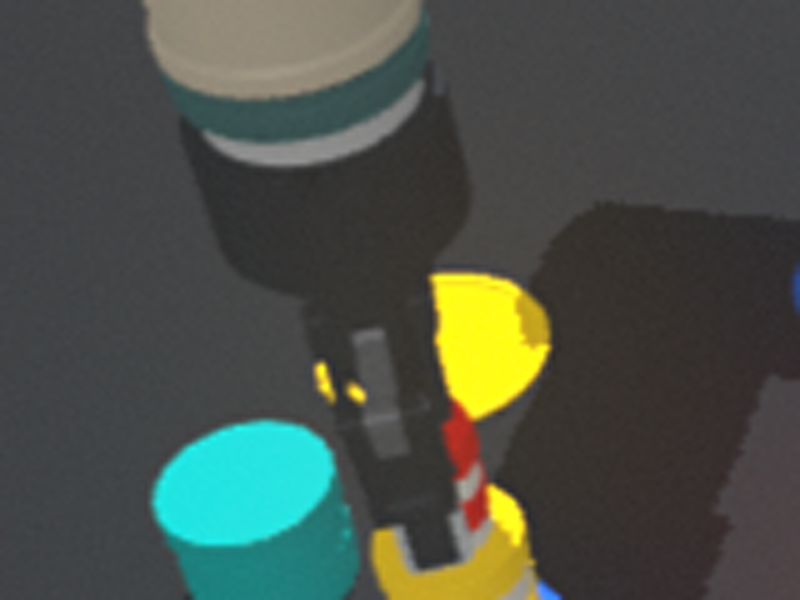

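```bash
python3 -m creep '[{"travel":[-0.3,0.3,0],"delta_rot":[0,0,0],"grip":52},{"travel":[-0.3,0.3,0],"delta_rot":[0,0,0],"grip":47},{"travel":[-0.3,0.3,0],"delta_rot":[0,0,0],"grip":43},{"travel":[-0.3,0.3,0],"delta_rot":[0,0,0],"grip":40},{"travel":[-0.3,0.3,0],"delta_rot":[0,0,0],"grip":36},{"travel":[-0.3,0.3,0],"delta_rot":[0,0,0],"grip":25},{"travel":[-0.3,0.3,0],"delta_rot":[0,0,0],"grip":25},{"travel":[-0.3,0.3,0],"delta_rot":[0,0,0],"grip":25},{"travel":[-0.3,0.3,0],"delta_rot":[0,0,0],"grip":25}]' 30;python3 -m creep '[{"travel":[0,0,2],"delta_rot":[0,0,0],"grip":25},{"travel":[0,0,7],"delta_rot":[0,0,0],"grip":25},{"travel":[0,0,18],"delta_rot":[0,0,0],"grip":25},{"travel":[0,0,32],"delta_rot":[0,0,0],"grip":25},{"travel":[0,0,42],"delta_rot":[0,0,0],"grip":25},{"travel":[0,0,45],"delta_rot":[0,0,0],"grip":25},{"travel":[0,0,45],"delta_rot":[0,0,0],"grip":25}]';python3 look.py red3 80 180 240 180
```

```text
time_s: 17.45
tcp_pos: [645.5, -205.7, 120.3]
tcp_rot: [0.49, 0.509, -0.489, 0.511]
force: [-0.6, -0.6, 4.5]
finger_gap: 35.2
time_s: 18.32
tcp_pos: [645.5, -205.7, 165.6]
tcp_rot: [0.49, 0.509, -0.489, 0.511]
force: [-0.7, -0.1, -2.1]
finger_gap: 35.3
18.425 [ 645.19157903 -205.5746278   164.84348554] [-0.63912341 -0.09511198 -1.14290699] 35.391126319395966 [-0.41  0.47  1.37  0.    1.3  -0.45]
```

View pics/c_red3.png

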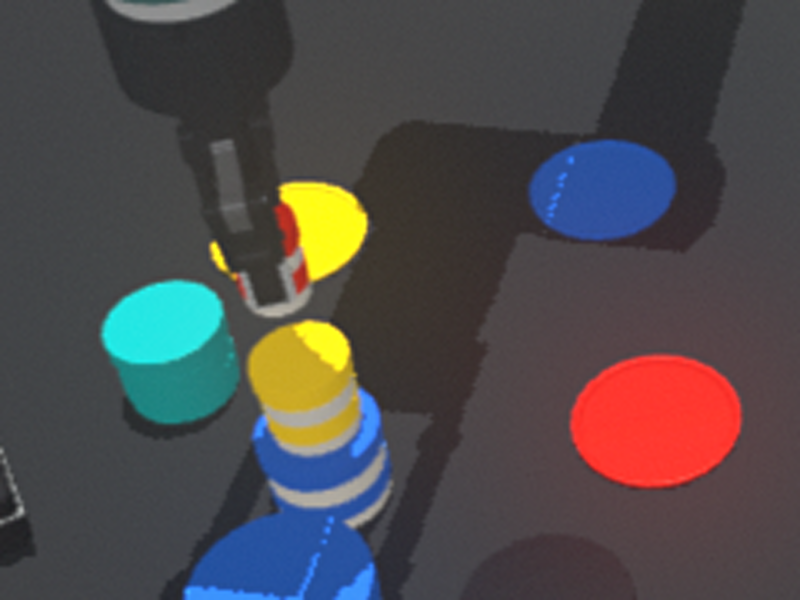

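```bash
python3 -m creep '[{"travel":[0.5,10,0],"delta_rot":[0,0,0],"grip":25},{"travel":[1,32,0],"delta_rot":[0,0,0],"grip":25},{"travel":[2,65,0],"delta_rot":[0,0,0],"grip":25},{"travel":[3,100,0],"delta_rot":[0,0,0],"grip":25},{"travel":[4.5,135,0],"delta_rot":[0,0,0],"grip":25},{"travel":[5.5,162,-5],"delta_rot":[0,0,0],"grip":25},{"travel":[6,176,-15],"delta_rot":[0,0,0],"grip":25},{"travel":[6,181,-35],"delta_rot":[0,0,0],"grip":25},{"travel":[6,181,-65],"delta_rot":[0,0,0],"grip":25},{"travel":[6,181,-95],"delta_rot":[0,0,0],"grip":25},{"travel":[6,181,-118],"delta_rot":[0,0,0],"grip":25},{"travel":[6,181,-130],"delta_rot":[0,0,0],"grip":25},{"travel":[6,181,-138],"delta_rot":[0,0,0],"grip":25},{"travel":[6,181,-141],"delta_rot":[0,0,0],"grip":25},{"travel":[6,181,-141],"delta_rot":[0,0,0],"grip":25}]';python3 look.py red4 200 240 160 120
```

```text
time_s: 20.3
tcp_pos: [651.6, -24.6, 24.3]
tcp_rot: [0.49, 0.509, -0.489, 0.511]
force: [0.4, -1.1, -0.9]
finger_gap: 35.4
20.4 [651.78631987 -24.66811249  24.62486865] [ 0.37187535 -0.17265161 -0.55085233] 35.0542582490757 [-0.14  0.55  1.61  0.    0.98 -0.19]
```

View pics/c_red4.png

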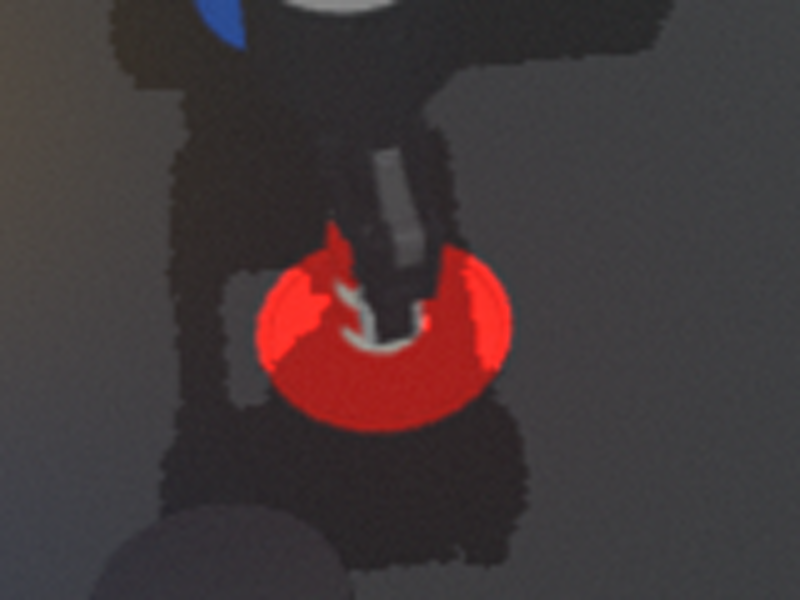

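Well centred. Lowering the last 8 mm slowly.

```bash
python3 -m creep '[{"travel":[0,0,-3],"delta_rot":[0,0,0],"grip":25},{"travel":[0,0,-5],"delta_rot":[0,0,0],"grip":25},{"travel":[0,0,-6.2],"delta_rot":[0,0,0],"grip":25},{"travel":[0,0,-7.2],"delta_rot":[0,0,0],"grip":25},{"travel":[0,0,-7.4],"delta_rot":[0,0,0],"grip":25}]'
```

```text
time_s: 21.02
tcp_pos: [651.8, -24.6, 17.1]
tcp_rot: [0.49, 0.509, -0.489, 0.511]
force: [-0.3, -0.9, -0.7]
finger_gap: 35.1
```

```bash
python3 -m creep '[{"travel":[0,0,-0.4],"delta_rot":[0,0,0],"grip":25},{"travel":[0,0,-0.8],"delta_rot":[0,0,0],"grip":25},{"travel":[0,0,-0.8],"delta_rot":[0,0,0],"grip":25}]'
```

```text
time_s: 21.4
tcp_pos: [651.8, -24.7, 16.8]
tcp_rot: [0.49, 0.509, -0.489, 0.511]
force: [-1.3, 0.1, 3.6]
finger_gap: 35.4
```

```bash
python3 -m creep '[{"travel":[0,0,0],"delta_rot":[0,0,0],"grip":45},{"travel":[0,0,0],"delta_rot":[0,0,0],"grip":52},{"travel":[0,0,0],"delta_rot":[0,0,0],"grip":60},{"travel":[0,0,0],"delta_rot":[0,0,0],"grip":70},{"travel":[0,0,2],"delta_rot":[0,0,0],"grip":70},{"travel":[0,0,15],"delta_rot":[0,0,0],"grip":70},{"travel":[0,0,45],"delta_rot":[0,0,0],"grip":70},{"travel":[0,0,90],"delta_rot":[0,0,0],"grip":70},{"travel":[0,0,130],"delta_rot":[0,0,0],"grip":80},{"travel":[0,0,150],"delta_rot":[0,0,0],"grip":80},{"travel":[0,0,150],"delta_rot":[0,0,0],"grip":80}]';python3 look.py red5 200 240 160 120
```

```text
time_s: 22.78
tcp_pos: [653.2, -24.8, 169.9]
tcp_rot: [0.492, 0.507, -0.488, 0.513]
force: [-1.0, 1.0, -0.4]
finger_gap: 68.5
22.875 [651.33370313 -24.61560828 166.62885685] [-0.20831429  0.05126882  0.53239283] 68.5685067332917 [-0.14  0.43  1.44 -0.    1.28 -0.19]
```

View pics/c_red5.png

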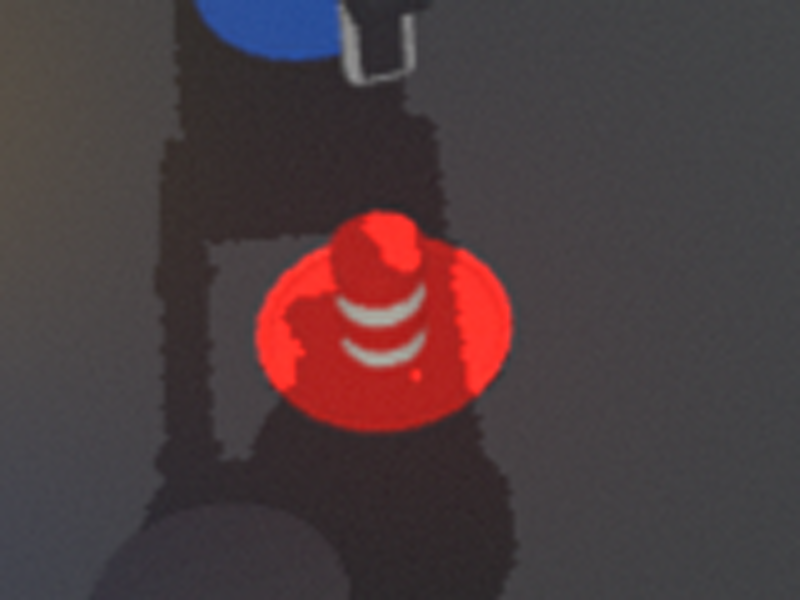

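Run:
```python
from h import *
im=cv2.imread("pics/top_red5.png")
cv2.imwrite("pics/st5.png",cv2.resize(im[200:260,400:480],(800,600),interpolation=cv2.INTER_CUBIC))
im=cv2.imread("pics/scene_red5.png");cv2.imwrite("pics/st5s.png",cv2.resize(im[255:345,130:250],(800,600),interpolation=cv2.INTER_CUBIC))
```

```text
(no output)
```

View pics/st5.png

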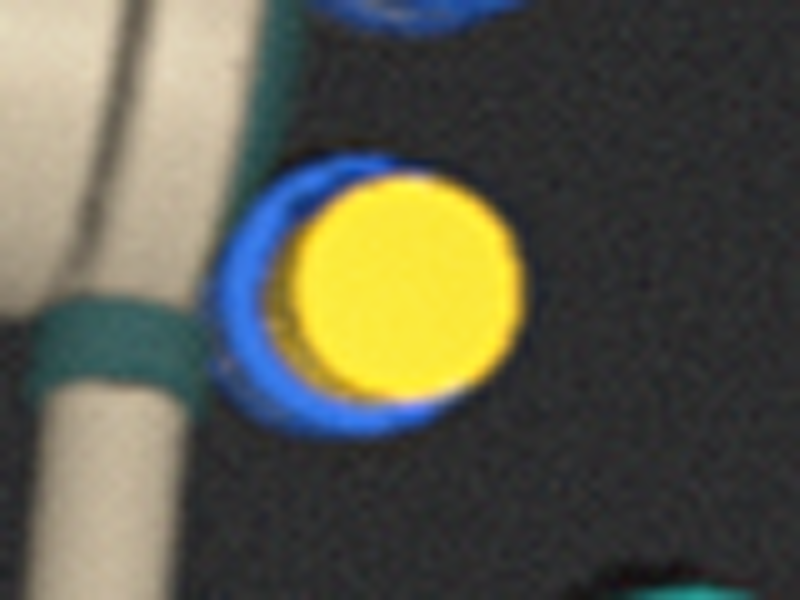

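View pics/st5s.png

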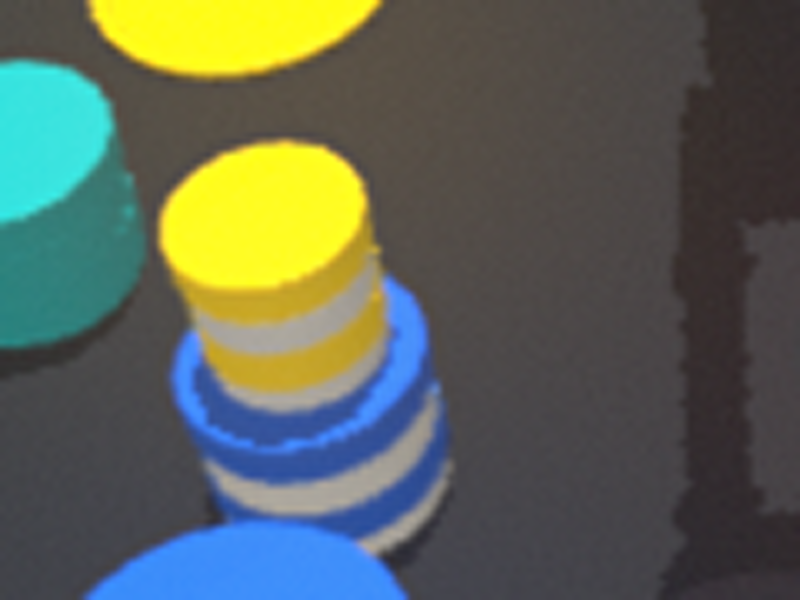

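```bash
python3 -c "
from h import *
print(at('top',440.45,228.35,106),at('scene',169.15,286.8,106),sensors.sense()['tcp_pos'])"
python3 -m creep '[{"travel":[0,-12,0],"delta_rot":[0,0,-6],"grip":80},{"travel":[-0.5,-37,0],"delta_rot":[0,0,-14],"grip":80},{"travel":[-1,-72,0],"delta_rot":[0,0,-24],"grip":80},{"travel":[-2,-108,0],"delta_rot":[0,0,-34],"grip":80},{"travel":[-3,-142,0],"delta_rot":[0,0,-44],"grip":80},{"travel":[-4,-168,0],"delta_rot":[0,0,-54],"grip":80},{"travel":[-4.5,-181.5,0],"delta_rot":[0,0,-62],"grip":80},{"travel":[-4.5,-181.5,0],"delta_rot":[0,0,-62],"grip":80},{"travel":[-4.5,-181.5,0],"delta_rot":[0,0,-62],"grip":80}]' 30; python3 look.py y1 80 180 160 120
```

```text
[ 647.  -206.2] [ 648.3 -205.5] [651.33370313 -24.61560828 166.62885685]
time_s: 24.0
tcp_pos: [646.4, -205.3, 165.6]
tcp_rot: [-0.682, -0.185, 0.683, -0.187]
force: [-0.8, -0.3, -0.3]
finger_gap: 68.4
24.1 [ 646.65302469 -205.09521867  166.14784737] [-0.74838942  0.65375705 -0.43329999] 68.53628980312666 [-0.41  0.47  1.37 -0.    1.31  0.63]
```

View pics/c_y1.png

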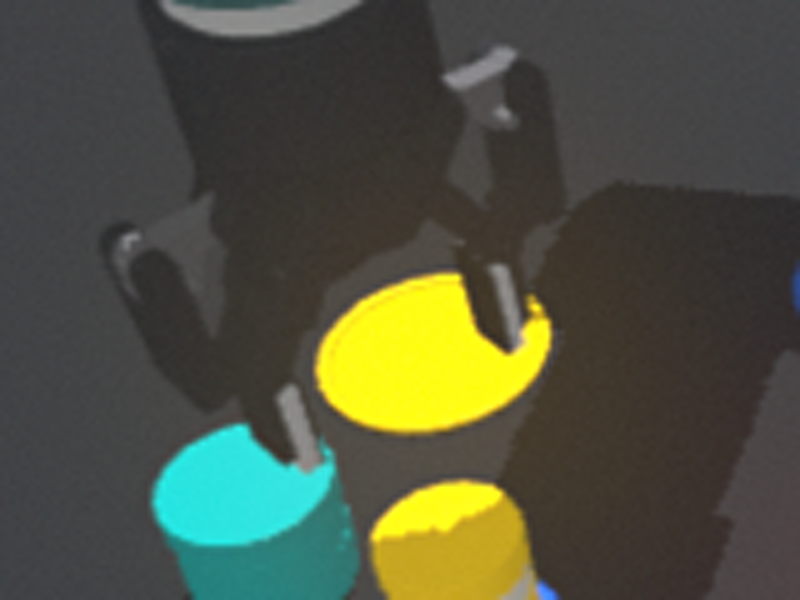

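```bash
python3 -m creep '[{"travel":[1,-0.8,-12],"delta_rot":[0,0,0],"grip":80},{"travel":[1,-0.8,-35],"delta_rot":[0,0,0],"grip":80},{"travel":[1,-0.8,-60],"delta_rot":[0,0,0],"grip":80},{"travel":[1,-0.8,-80],"delta_rot":[0,0,0],"grip":80},{"travel":[1,-0.8,-92],"delta_rot":[0,0,0],"grip":80},{"travel":[1,-0.8,-97],"delta_rot":[0,0,0],"grip":80},{"travel":[1,-0.8,-97],"delta_rot":[0,0,0],"grip":80}]' 30; python3 look.py y2 80 180 160 120
```

```text
time_s: 24.98
tcp_pos: [647.8, -205.8, 69.2]
tcp_rot: [-0.682, -0.185, 0.682, -0.187]
force: [0.6, 0.4, -1.1]
finger_gap: 68.5
25.075 [ 648.24890994 -206.07084811   69.96270795] [ 0.95635422  0.68277055 -0.71392821] 68.28622822206195 [-0.41  0.54  1.49 -0.    1.11  0.63]
```

View pics/c_y2.png

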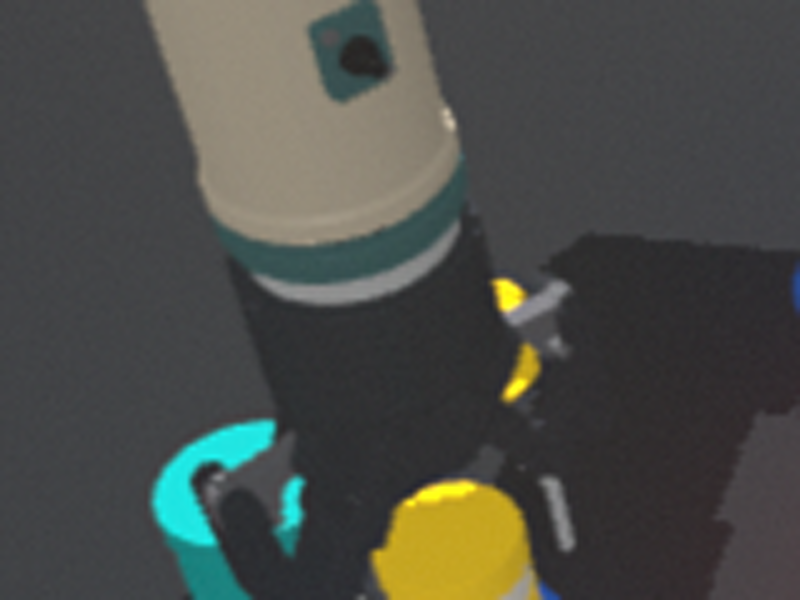

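Run:
```python
import cv2
im=cv2.imread("pics/scene_y2.png");cv2.imwrite("pics/y2b.png",cv2.resize(im[255:345,110:230],(800,600),interpolation=cv2.INTER_CUBIC))
```

```text
(no output)
```

View pics/y2b.png

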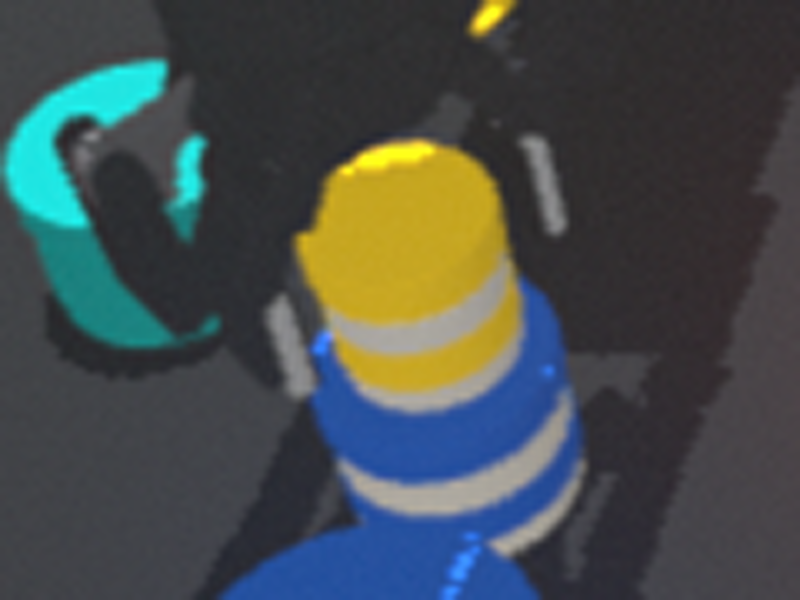

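```bash
python3 -m creep '[{"travel":[-0.5,0,-0.5],"delta_rot":[0,0,0],"grip":72},{"travel":[-0.5,0,-0.5],"delta_rot":[0,0,0],"grip":67},{"travel":[-0.5,0,-0.5],"delta_rot":[0,0,0],"grip":63},{"travel":[-0.5,0,-0.5],"delta_rot":[0,0,0],"grip":60},{"travel":[-0.5,0,-0.5],"delta_rot":[0,0,0],"grip":57},{"travel":[-0.5,0,-0.5],"delta_rot":[0,0,0],"grip":50},{"travel":[-0.5,0,-0.5],"delta_rot":[0,0,0],"grip":40},{"travel":[-0.5,0,-0.5],"delta_rot":[0,0,0],"grip":40},{"travel":[-0.5,0,-0.5],"delta_rot":[0,0,0],"grip":40}]' 35;python3 -m creep '[{"travel":[0,0,2],"delta_rot":[0,0,0],"grip":40},{"travel":[0,0,7],"delta_rot":[0,0,0],"grip":40},{"travel":[0,0,18],"delta_rot":[0,0,0],"grip":40},{"travel":[0,0,35],"delta_rot":[0,0,0],"grip":40},{"travel":[0,0,46],"delta_rot":[0,0,0],"grip":40},{"travel":[0,0,50],"delta_rot":[0,0,0],"grip":40},{"travel":[0,0,50],"delta_rot":[0,0,0],"grip":40}]';python3 look.py y3 80 180 240 180
```

```text
time_s: 26.2
tcp_pos: [647.9, -206.1, 69.8]
tcp_rot: [0.683, 0.185, -0.682, 0.187]
force: [0.1, 0.3, 4.0]
finger_gap: 50.3
time_s: 27.08
tcp_pos: [648.0, -206.2, 120.2]
tcp_rot: [0.683, 0.184, -0.682, 0.187]
force: [0.1, 0.0, -2.0]
finger_gap: 50.4
27.175 [ 647.58726806 -205.99669439  119.34043962] [-0.0116596   0.20344619 -1.05207733] 50.04431397189073 [-0.41  0.5   1.43 -0.    1.21  0.63]
```

View pics/c_y3.png

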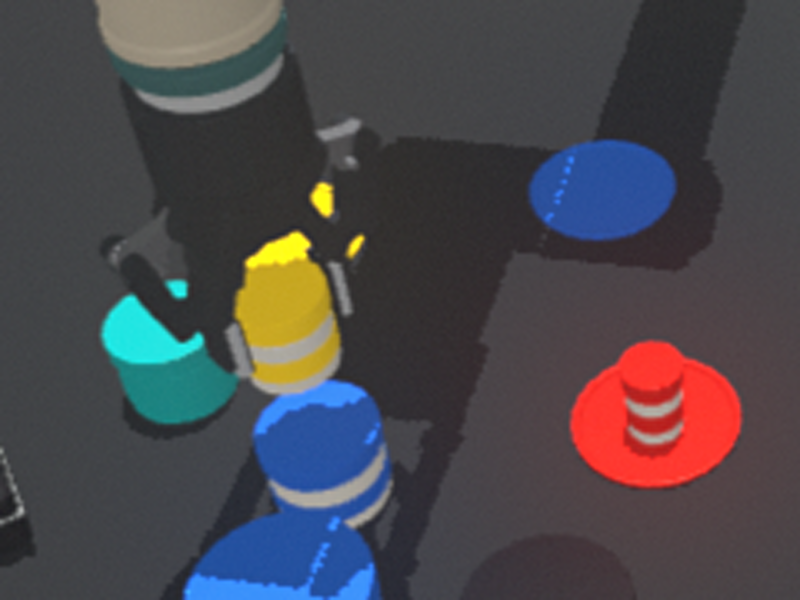

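Run:
```python
from h import *
for f in("scene_red5","top_beak4"):
    n=f.split("_")[0]
    im=cv2.imread(f"pics/{f}.png");hsv=cv2.cvtColor(im,cv2.COLOR_BGR2HSV)
    for nm,lo,hi in(("y",24,34),("b",100,120)):
        m=cv2.inRange(hsv,np.array([lo,120,50]),np.array([hi,255,255]))
        k,l,st,ce=cv2.connectedComponentsWithStats(m)
        for i in range(1,k):
            if 700<st[i,4]<1700: print(f,nm,st[i,4],ce[i].round(1),at(n,*ce[i],4.5))
print(sensors.sense()["tcp_pos"])
```

```text
scene_red5 y 1109 [166.3 250. ] [ 436.5 -220.6]
scene_red5 b 1088 [91.1 86.5] [-452.8 -423.9]
top_beak4 y 1185 [436.9 317.3] [ 433.1 -220.3]
top_beak4 b 1270 [444.7 182.7] [ 771.3 -240.3]
top_beak4 b 1295 [355. 312.] [443.4 -16.5]
[ 647.58726806 -205.99669439  119.34043962]
```

```bash
python3 -m creep '[{"travel":[-10,-1,2],"delta_rot":[0,0,0],"grip":40},{"travel":[-30,-2,2],"delta_rot":[0,0,0],"grip":40},{"travel":[-62,-4,2],"delta_rot":[0,0,0],"grip":40},{"travel":[-98,-7,2],"delta_rot":[0,0,0],"grip":40},{"travel":[-134,-9,2],"delta_rot":[0,0,0],"grip":40},{"travel":[-168,-12,2],"delta_rot":[0,0,0],"grip":40},{"travel":[-195,-13.5,0],"delta_rot":[0,0,0],"grip":40},{"travel":[-209,-14.5,-5],"delta_rot":[0,0,0],"grip":40},{"travel":[-214.7,-14.5,-20],"delta_rot":[0,0,0],"grip":40},{"travel":[-214.7,-14.5,-42],"delta_rot":[0,0,0],"grip":40},{"travel":[-214.7,-14.5,-65],"delta_rot":[0,0,0],"grip":40},{"travel":[-214.7,-14.5,-82],"delta_rot":[0,0,0],"grip":40},{"travel":[-214.7,-14.5,-91],"delta_rot":[0,0,0],"grip":40},{"travel":[-214.7,-14.5,-94],"delta_rot":[0,0,0],"grip":40},{"travel":[-214.7,-14.5,-94],"delta_rot":[0,0,0],"grip":40}]';python3 look.py y4 90 180 160 120
```

```text
time_s: 29.05
tcp_pos: [433.2, -220.7, 25.5]
tcp_rot: [0.683, 0.185, -0.682, 0.187]
force: [-0.0, -0.3, -0.2]
finger_gap: 50.2
29.15 [ 433.34404907 -220.79851612   25.8655209 ] [ 0.4420026  -0.29068741 -1.69114396] 50.5161233242524 [-0.61  0.36  1.98 -0.    0.8   0.43]
```

View pics/c_y4.png

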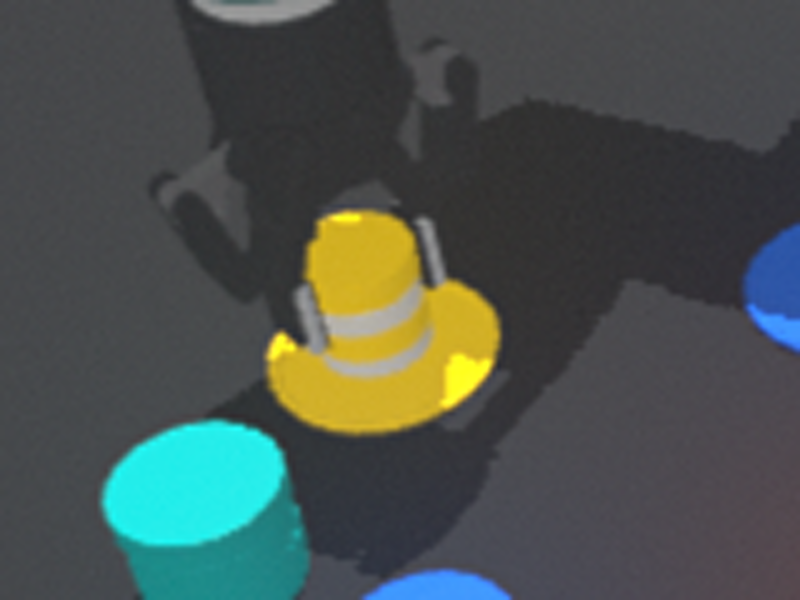

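```bash
python3 -m creep '[{"travel":[0.3,0.5,-3],"delta_rot":[0,0,0],"grip":40},{"travel":[0.3,0.5,-5],"delta_rot":[0,0,0],"grip":40},{"travel":[0.3,0.5,-6.2],"delta_rot":[0,0,0],"grip":40},{"travel":[0.3,0.5,-7],"delta_rot":[0,0,0],"grip":40},{"travel":[0.3,0.5,-7.3],"delta_rot":[0,0,0],"grip":40}]'
```

```text
time_s: 29.78
tcp_pos: [433.6, -220.3, 18.5]
tcp_rot: [0.683, 0.184, -0.682, 0.187]
force: [0.9, -0.3, -1.5]
finger_gap: 49.9
```

```bash
python3 -m creep '[{"travel":[0,0,-0.5],"delta_rot":[0,0,0],"grip":40},{"travel":[0,0,-0.9],"delta_rot":[0,0,0],"grip":40},{"travel":[0,0,-0.9],"delta_rot":[0,0,0],"grip":40}]'
```

```text
time_s: 30.15
tcp_pos: [433.7, -220.3, 18.2]
tcp_rot: [0.683, 0.184, -0.682, 0.188]
force: [-1.7, 0.9, 4.8]
finger_gap: 50.3
```

```bash
python3 -m creep '[{"travel":[0,0,0],"delta_rot":[0,0,0],"grip":62},{"travel":[0,0,0],"delta_rot":[0,0,0],"grip":68},{"travel":[0,0,0],"delta_rot":[0,0,0],"grip":76},{"travel":[0,0,0],"delta_rot":[0,0,0],"grip":82},{"travel":[0,0,2],"delta_rot":[0,0,0],"grip":85},{"travel":[0,0,15],"delta_rot":[0,0,0],"grip":85},{"travel":[0,0,45],"delta_rot":[0,0,0],"grip":90},{"travel":[0,0,80],"delta_rot":[0,0,0],"grip":100},{"travel":[0,0,108],"delta_rot":[0,0,0],"grip":100},{"travel":[0,0,120],"delta_rot":[0,0,0],"grip":100},{"travel":[0,0,120],"delta_rot":[0,0,0],"grip":100},{"travel":[0,0,120],"delta_rot":[0,0,0],"grip":100}]';python3 look.py y5 90 180 160 120
python3 - <<'E'
from h import *
im=cv2.imread("pics/top_y5.png")
cv2.imwrite("pics/st6.png",cv2.resize(im[200:260,400:480],(800,600),interpolation=cv2.INTER_CUBIC))
E
```

```text
time_s: 31.65
tcp_pos: [432.9, -219.8, 137.3]
tcp_rot: [0.682, 0.185, -0.682, 0.187]
force: [1.3, 1.2, -0.3]
finger_gap: 85.5
31.75 [ 432.97423541 -219.86532539  137.04644253] [-0.30585079 -0.64360619  0.21471116] 85.69457307601972 [-0.61  0.22  1.84 -0.    1.08  0.43]
```

View pics/c_y5.png

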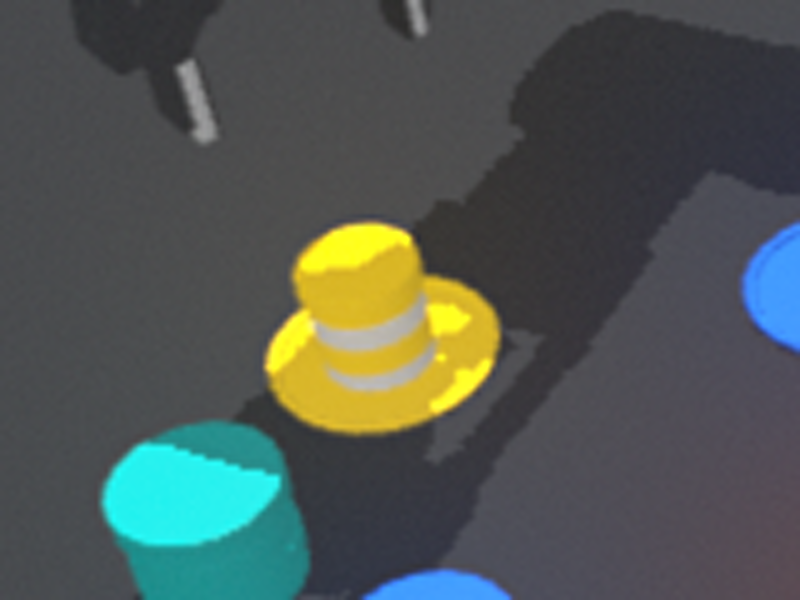

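View pics/st6.png

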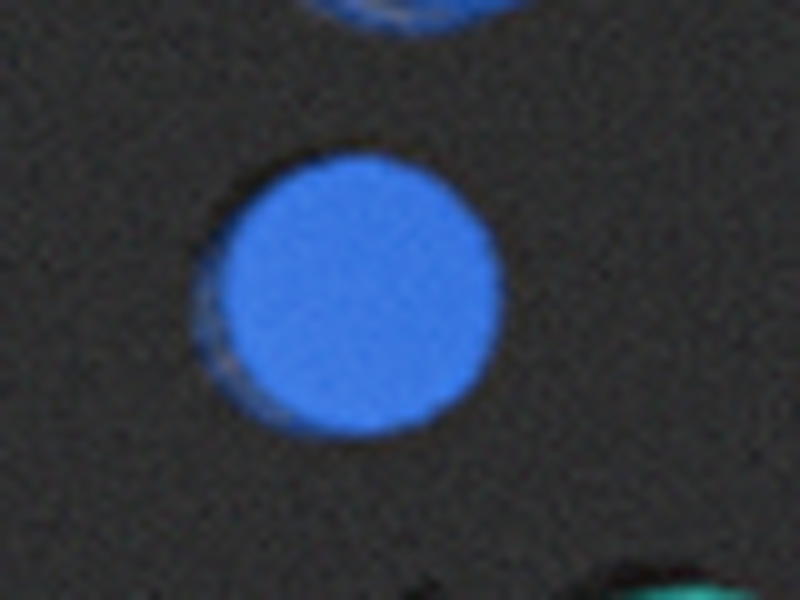

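Run:
```python
from h import *
print(at("top",435.65,229.05,54))
im=cv2.imread("pics/scene_y5.png");cv2.imwrite("pics/b0.png",cv2.resize(im[270:345,130:230],(800,600),interpolation=cv2.INTER_CUBIC))
for n in("scene","top"):print([(np.round(r["position"]),round(float(r["confidence"]),2)) for r in viewer.place_of(n,"jar_large_center")])
```

```text
[ 649.5 -206.6]
[(array([ 649., -206.,   25.]), 0.89), (array([ 543., -286.,   30.]), 0.84), (array([ 802., -105.,   34.]), 0.65), (array([ 762., -226.,   39.]), 0.55)]
[(array([ 760., -227.,   36.]), 0.97), (array([ 648., -207.,   29.]), 0.94), (array([ 806., -105.,   32.]), 0.87), (array([ 536., -287.,   27.]), 0.7), (array([ 436., -220.,   28.]), 0.67)]
```

View pics/b0.png

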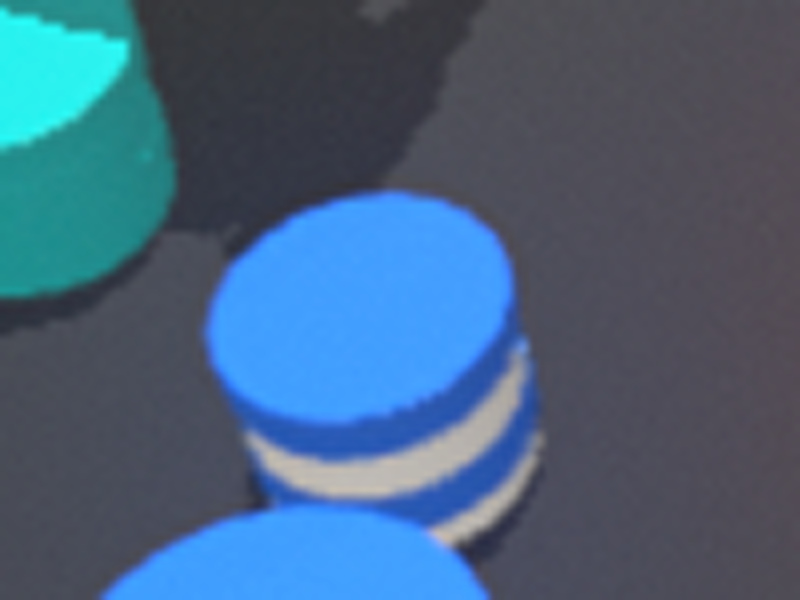

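```bash
python3 -c "
from h import *
print(at('scene',174.55,307.95,54))"
python3 -m creep '[{"travel":[10,1,0],"delta_rot":[0,0,0],"grip":100},{"travel":[35,2,0],"delta_rot":[0,0,0],"grip":100},{"travel":[75,5,0],"delta_rot":[0,0,0],"grip":100},{"travel":[120,8,0],"delta_rot":[0,0,0],"grip":100},{"travel":[165,10,0],"delta_rot":[0,0,0],"grip":100},{"travel":[197,12,0],"delta_rot":[0,0,0],"grip":100},{"travel":[212,13.4,0],"delta_rot":[0,0,0],"grip":100},{"travel":[216.3,13.4,0],"delta_rot":[0,0,0],"grip":100},{"travel":[216.3,13.4,-20],"delta_rot":[0,0,0],"grip":100},{"travel":[216.3,13.4,-45],"delta_rot":[0,0,0],"grip":100},{"travel":[216.3,13.4,-58],"delta_rot":[0,0,0],"grip":100},{"travel":[216.3,13.4,-62],"delta_rot":[0,0,0],"grip":100},{"travel":[216.3,13.4,-62],"delta_rot":[0,0,0],"grip":100}]';python3 look.py b1 110 240 120 90
```

```text
[ 651.4 -206.7]
time_s: 33.48
tcp_pos: [649.5, -206.8, 75.8]
tcp_rot: [0.682, 0.185, -0.682, 0.187]
force: [-0.1, 0.2, 0.0]
finger_gap: 85.9
33.575 [ 650.01561578 -206.93731174   76.30395549] [-0.25576196 -0.83587571  0.408163  ] 85.40856863295006 [-0.41  0.54  1.48 -0.    1.12  0.63]
```

View pics/c_b1.png

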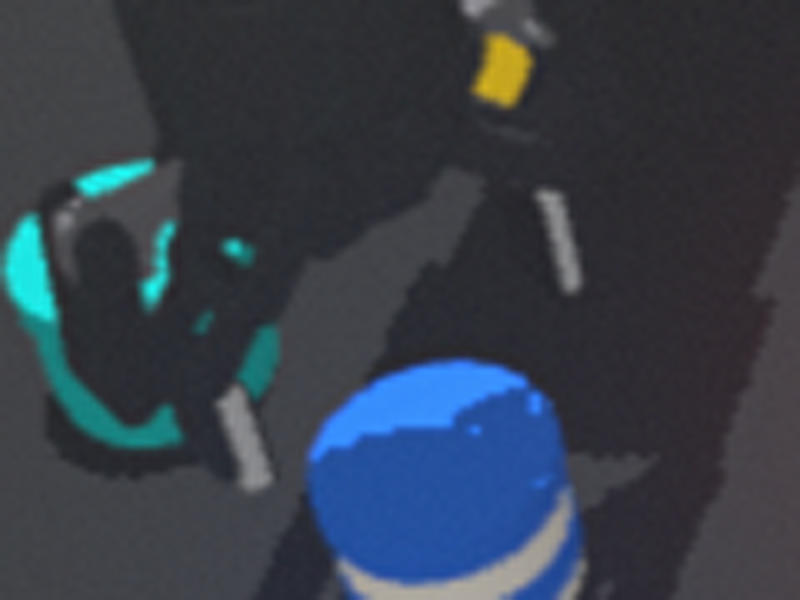

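```bash
python3 -c "
from h import *
print(proj('scene',[649.8,-206.9,89]),at('scene',172.2,298.4,89))"
python3 -m creep '[{"travel":[0.5,0.2,-12],"delta_rot":[0,0,0],"grip":100},{"travel":[0.5,0.2,-24],"delta_rot":[0,0,0],"grip":100},{"travel":[0.5,0.2,-36],"delta_rot":[0,0,0],"grip":100},{"travel":[0.5,0.2,-48],"delta_rot":[0,0,0],"grip":100},{"travel":[0.5,0.2,-58],"delta_rot":[0,0,0],"grip":100},{"travel":[0.5,0.2,-64],"delta_rot":[0,0,0],"grip":100},{"travel":[0.5,0.2,-66],"delta_rot":[0,0,0],"grip":100},{"travel":[0.5,0.2,-66],"delta_rot":[0,0,0],"grip":100}]';python3 look.py b2 110 260 120 90
```

```text
(np.float64(170.38790567863876), np.float64(294.2201381098197)) [ 660.4 -204.4]
time_s: 34.58
tcp_pos: [650.7, -206.8, 10.4]
tcp_rot: [0.683, 0.184, -0.682, 0.187]
force: [0.3, 0.2, -0.3]
finger_gap: 85.4
34.675 [ 650.87013891 -206.85695133   10.77584571] [-0.14712208 -0.37725754 -0.40940277] 85.29207774176214 [-0.41  0.6   1.54 -0.    0.99  0.63]
```

View pics/c_b2.png

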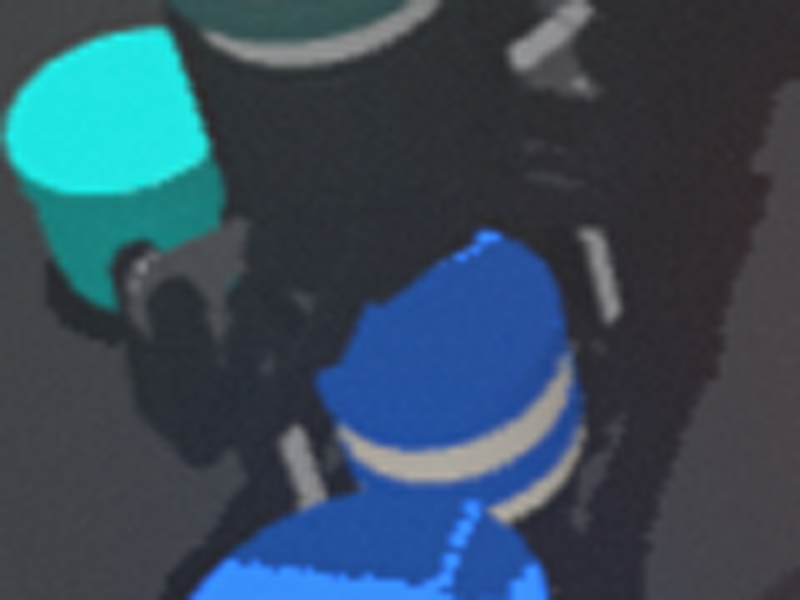

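```bash
python3 -m creep '[{"travel":[-0.5,0.2,-1],"delta_rot":[0,0,0],"grip":90},{"travel":[-0.5,0.2,-1],"delta_rot":[0,0,0],"grip":84},{"travel":[-0.5,0.2,-1],"delta_rot":[0,0,0],"grip":80},{"travel":[-0.5,0.2,-1],"delta_rot":[0,0,0],"grip":77},{"travel":[-0.5,0.2,-1],"delta_rot":[0,0,0],"grip":72},{"travel":[-0.5,0.2,-1],"delta_rot":[0,0,0],"grip":60},{"travel":[-0.5,0.2,-1],"delta_rot":[0,0,0],"grip":60},{"travel":[-0.5,0.2,-1],"delta_rot":[0,0,0],"grip":60},{"travel":[-0.5,0.2,-1],"delta_rot":[0,0,0],"grip":60}]' 45;python3 -m creep '[{"travel":[0,0,2],"delta_rot":[0,0,0],"grip":60},{"travel":[0,0,7],"delta_rot":[0,0,0],"grip":60},{"travel":[0,0,18],"delta_rot":[0,0,0],"grip":60},{"travel":[0,0,40],"delta_rot":[0,0,0],"grip":60},{"travel":[0,0,65],"delta_rot":[0,0,0],"grip":60},{"travel":[0,0,85],"delta_rot":[0,0,0],"grip":60},{"travel":[0,0,95],"delta_rot":[0,0,0],"grip":60},{"travel":[0,0,95],"delta_rot":[0,0,0],"grip":60},{"travel":[0,0,95],"delta_rot":[0,0,0],"grip":60}]';python3 look.py b3 80 180 240 180
```

```text
time_s: 35.8
tcp_pos: [650.2, -206.3, 10.2]
tcp_rot: [0.683, 0.184, -0.681, 0.187]
force: [-2.3, 2.6, 5.4]
finger_gap: 64.9
time_s: 36.92
tcp_pos: [649.6, -206.1, 104.3]
tcp_rot: [0.683, 0.185, -0.682, 0.187]
force: [-0.3, -0.6, -3.7]
finger_gap: 65.1
37.025 [ 649.57713331 -206.11271233  103.98365394] [-0.60544174  0.02483906 -3.72650503] 65.4462929237943 [-0.41  0.52  1.44 -0.    1.18  0.63]
```

View pics/c_b3.png

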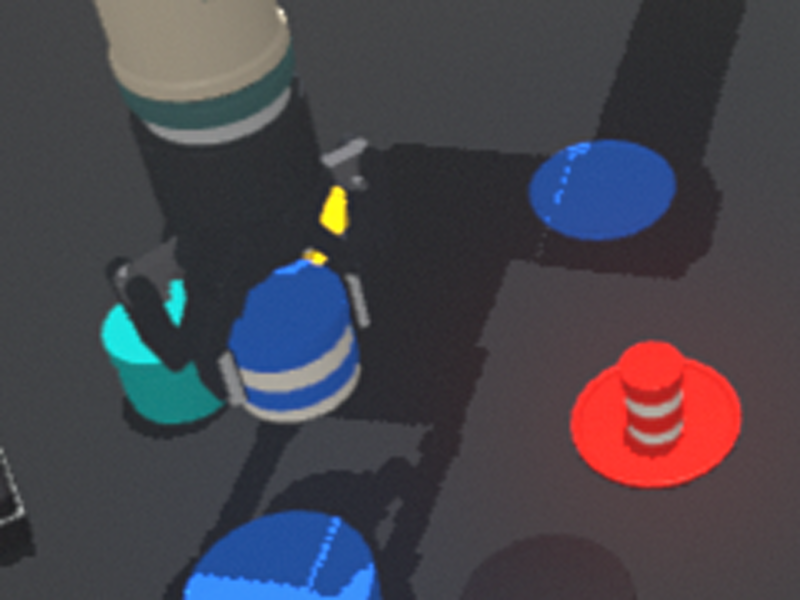

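```bash
python3 -m creep '[{"travel":[-6,5,2],"delta_rot":[0,0,0],"grip":60},{"travel":[-20,18,2],"delta_rot":[0,0,0],"grip":60},{"travel":[-44,40,2],"delta_rot":[0,0,0],"grip":60},{"travel":[-72,66,2],"delta_rot":[0,0,0],"grip":60},{"travel":[-102,94,2],"delta_rot":[0,0,0],"grip":60},{"travel":[-132,121,2],"delta_rot":[0,0,0],"grip":60},{"travel":[-160,147,2],"delta_rot":[0,0,0],"grip":60},{"travel":[-184,169,2],"delta_rot":[0,0,0],"grip":60},{"travel":[-199,183,0],"delta_rot":[0,0,0],"grip":60},{"travel":[-205.5,189,-5],"delta_rot":[0,0,0],"grip":60},{"travel":[-205.5,189,-20],"delta_rot":[0,0,0],"grip":60},{"travel":[-205.5,189,-42],"delta_rot":[0,0,0],"grip":60},{"travel":[-205.5,189,-62],"delta_rot":[0,0,0],"grip":60},{"travel":[-205.5,189,-75],"delta_rot":[0,0,0],"grip":60},{"travel":[-205.5,189,-82],"delta_rot":[0,0,0],"grip":60},{"travel":[-205.5,189,-84],"delta_rot":[0,0,0],"grip":60},{"travel":[-205.5,189,-84],"delta_rot":[0,0,0],"grip":60}]';python3 look.py b4 190 180 160 120
```

```text
time_s: 39.15
tcp_pos: [444.6, -17.2, 20.3]
tcp_rot: [0.683, 0.185, -0.682, 0.187]
force: [-0.5, 0.3, -3.4]
finger_gap: 65.1
39.25 [444.63764186 -17.21478959  20.48392135] [ 0.25754592 -0.4864489  -2.75945088] 65.14321349191594 [-0.19  0.32  2.08 -0.    0.74  0.85]
```

View pics/c_b4.png

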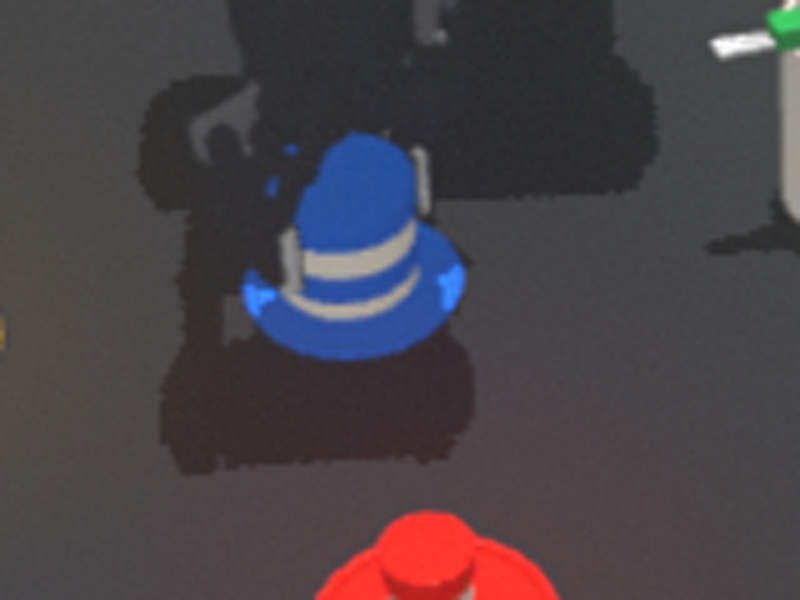

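```bash
python3 -m creep '[{"travel":[0,0.2,-3],"delta_rot":[0,0,0],"grip":60},{"travel":[0,0.2,-5],"delta_rot":[0,0,0],"grip":60},{"travel":[0,0.2,-6.2],"delta_rot":[0,0,0],"grip":60},{"travel":[0,0.2,-7],"delta_rot":[0,0,0],"grip":60},{"travel":[0,0.2,-7.3],"delta_rot":[0,0,0],"grip":60}]'
```

```text
time_s: 39.88
tcp_pos: [444.6, -17.0, 13.1]
tcp_rot: [0.683, 0.185, -0.682, 0.187]
force: [0.5, 1.0, -3.3]
finger_gap: 65.0
```

```bash
python3 -m creep '[{"travel":[0,0,-0.5],"delta_rot":[0,0,0],"grip":60},{"travel":[0,0,-0.9],"delta_rot":[0,0,0],"grip":60},{"travel":[0,0,-0.9],"delta_rot":[0,0,0],"grip":60}]'
```

```text
time_s: 40.25
tcp_pos: [444.6, -17.0, 12.6]
tcp_rot: [0.683, 0.185, -0.682, 0.187]
force: [-0.9, 0.3, 4.7]
finger_gap: 65.3
```

```bash
python3 -m creep '[{"travel":[0,0,0],"delta_rot":[0,0,0],"grip":80},{"travel":[0,0,0],"delta_rot":[0,0,0],"grip":86},{"travel":[0,0,0],"delta_rot":[0,0,0],"grip":93},{"travel":[0,0,0],"delta_rot":[0,0,0],"grip":100},{"travel":[0,0,0],"delta_rot":[0,0,0],"grip":100},{"travel":[0,0,3],"delta_rot":[0,0,0],"grip":100},{"travel":[0,0,15],"delta_rot":[0,0,0],"grip":100},{"travel":[0,0,40],"delta_rot":[0,0,0],"grip":100},{"travel":[0,0,80],"delta_rot":[0,0,0],"grip":100},{"travel":[0,0,130],"delta_rot":[0,0,0],"grip":100},{"travel":[0,0,180],"delta_rot":[0,0,0],"grip":100},{"travel":[0,0,200],"delta_rot":[0,0,0],"grip":100},{"travel":[0,0,200],"delta_rot":[0,0,0],"grip":100},{"travel":[0,0,200],"delta_rot":[0,0,0],"grip":100}]';python3 look.py b5 120 140 320 240
```

```text
time_s: 42.0
tcp_pos: [443.8, -16.8, 211.9]
tcp_rot: [0.682, 0.185, -0.682, 0.187]
force: [-0.1, 0.2, 0.0]
finger_gap: 85.6
42.1 [443.64202987 -16.83428949 211.33922412] [ 0.05560223  1.01313007 -1.09010048] 85.85762099316236 [-0.19  0.09  1.8  -0.    1.26  0.85]
```

View pics/c_b5.png

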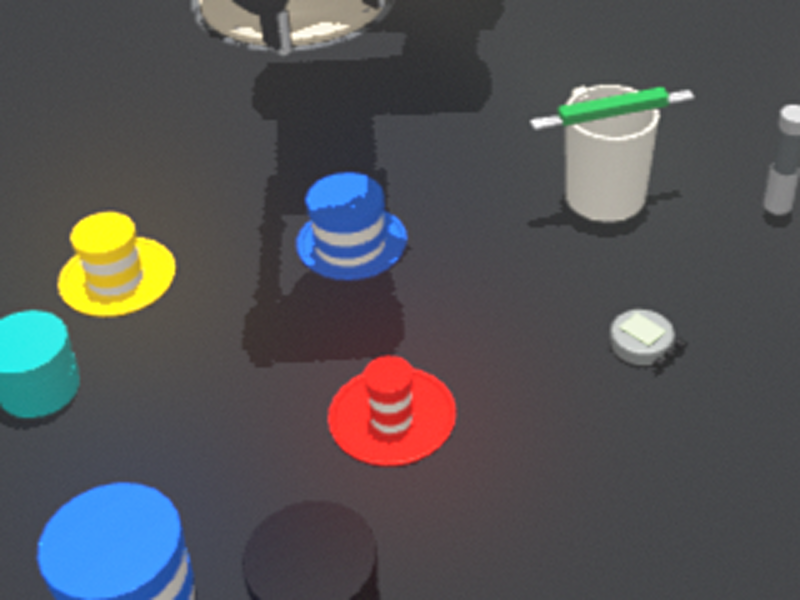

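View pics/top_b5.png

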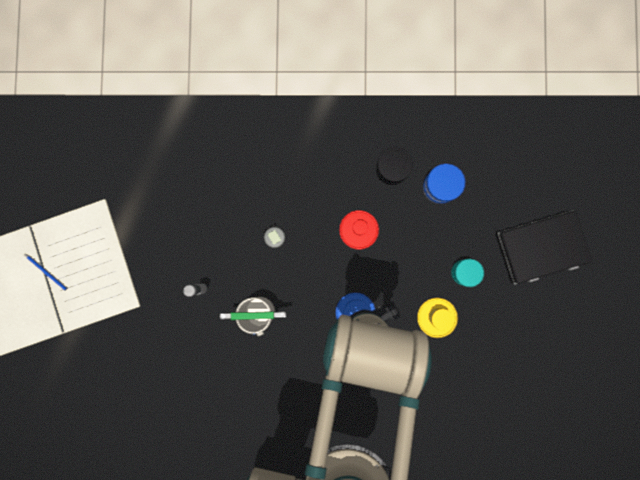

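The pictures show all three jars upright in their own dishes: red at (361,227) and yellow at (439,315) in the top view, blue at (259,218) in the scene view. The spatula bridges the beaker at top-view (252,316), with the mouth centre at about (253,315). I'll do one last numeric check and then hand in.

Run:
```python
from h import *
from cell import job
for n in("scene","top"):
  for q in["spatula_center","beaker_rim","jar_small_center","dish_red_floor","jar_medium_center","dish_yellow_floor","jar_large_center","dish_blue_floor","stopwatch","spindle_tube_center"]:
    print(n,q,[np.round(r["position"]).tolist() for r in viewer.place_of(n,q)])
print(job.close_job())
```

```text
scene spatula_center [[438.0, 228.0, 102.0], [431.0, -222.0, 3.0]]
scene beaker_rim [[437.0, 224.0, 100.0]]
scene jar_small_center [[650.0, -24.0, 30.0]]
scene dish_red_floor [[648.0, -21.0, 8.0], [446.0, -20.0, 27.0]]
scene jar_medium_center [[435.0, -222.0, 30.0]]
scene dish_yellow_floor [[432.0, -220.0, 6.0]]
scene jar_large_center [[541.0, -286.0, 28.0], [761.0, -226.0, 36.0], [448.0, -18.0, 26.0], [429.0, -222.0, 2.0], [438.0, 223.0, 100.0]]
scene dish_blue_floor [[440.0, -16.0, 5.0], [440.0, 226.0, 105.0]]
scene stopwatch [[630.0, 194.0, -3.0]]
scene spindle_tube_center [[497.0, 370.0, 56.0]]
top spatula_center [[441.0, 224.0, 101.0], [654.0, -24.0, 26.0]]
top beaker_rim [[438.0, 227.0, 100.0]]
top jar_small_center [[652.0, -26.0, 24.0]]
top dish_red_floor [[646.0, -26.0, 2.0]]
top jar_medium_center [[438.0, -219.0, 28.0]]
top dish_yellow_floor [[626.0, 187.0, 2.0], [432.0, -221.0, 4.0]]
top jar_large_center [[756.0, -229.0, 38.0], [540.0, -288.0, 25.0], [804.0, -105.0, 34.0], [446.0, -18.0, 32.0]]
top dish_blue_floor [[443.0, -16.0, 4.0]]
top stopwatch [[630.0, 191.0, 2.0]]
top spindle_tube_center [[496.0, 374.0, 48.0]]
the job is handed in; nothing more can be done
None
```

The stack is apart and the job is handed in, at about 43 s of the 141 s allowed. I laid the spatula across the beaker rim first, then stood the red, yellow and blue jars in their own dishes, in that order. Each was lowered slowly until light contact (about 4–7 N) before release.

- **Jars:** the last pictures show all three upright. My position estimates put each within a few mm of its dish centre. Some network estimates differ by up to about 8 mm, roughly their own ±4 mm error on each of the two readings.
- **Spatula:** it lies flat across the middle of the mouth, about 1 pixel (roughly 2–3 mm) off centre in the top picture.
- **Left alone:** the stopwatch, the spindle tube and the look-alike jars read where they were at the start, within the networks' error.
- **Checks that disagreed:** the networks also reported a few obvious false hits, such as a second "spatula" at the yellow dish and the red jar. I disregarded these after comparing them with the pictures.

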